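Lay the spatula in its compartment, then draw the swab tube and hold it tilted

ROBOT

A 6-joint arm with a two-finger parallel gripper is mounted at the origin on the work surface; the furniture and walls round the work are solid. World frame = base frame: x ahead of the robot, y to its left, z up, the work surface at z = 0. Lengths are in m, angles in degrees, forces in N, time in s.
With the tool pointing down it reaches from about 0.25 to 0.775 m from the base axis. Payload 4 kg.
Tool frame: the origin (TCP) lies at the very end of the fingers, on their centre line; the grasp point (between the pads) lies 19 mm behind it; z points along the fingers, y is the direction in which the jaws open and shut (so a half turn about z gives the same grasp; the last joint's range is limited). The gripper opens to 85 mm and grips with 20 to 120 N. Pads are 22 mm wide; open, the fingers measure 114 mm over their backs; the gripper's body (76 mm by 85 mm) begins 54 mm behind the grasp point. The pads swing forward as they close: fully open they stand 13 mm farther back than shut.
Start: joints at [-75.006, 4.996, 78.535, -0, 96.463, -5.907], TCP at [0.196, -0.514, 0.194] pointing down, gripper open.
Joint ranges: [-177.83, 177.83], [-43.37, 116.18], [15.69, 146.23], [-61.86, 241.86], [9.47, 152.12], [-147.06, 147.06]. Speed limits (degrees/s): [159.86, 159.86, 180, 180, 180, 180].

INTERFACE

Orientations are given as a 3x3 rotation matrix whose columns are the frame's x, y, z axes.
In Python, from plant import monitor, eyes, ctrl gives the robot as it stands.
- The arm moves only by the tool jog_arm, never from a script. Its argument "series" is a list of rows, each an object of numbers: "tx", "ty", "tz": the shift along the tool's x, y, z in mm; "wx", "wy", "wz": the turn, a rotation vector about the tool's x, y, z in degrees. In form: [{"tx": .., "ty": .., "tz": .., "wx": .., "wy": .., "wz": ..}, ...]. A call has 1 to 12 rows; each row is the pose to reach, as a shift and turn from the pose commanded when the call began, along the tool's axes at that moment; what a row does not reach only later rows make up. A row lasts 1/12 s, in which the tool goes at most 41.7 mm and 7.16 degrees, less where a joint would pass 70% of its speed; a pose out of reach is approached as far as the arm can. A call with a gripper value outside its range is refused whole. "gripper" is the opening, from 0 (shut) to 1 (fully open), set as the call begins (left out, the last holds). The fingers move at their own pace and stop on an object; "newtons" is the grip in N (left out, the last holds). Time passes only in rows, so rows that repeat a pose let the fingers close. It gives the time, the measured TCP pose, the force and the opening at its end, in the units of the state.
- monitor.sense(): the state, without advancing time (a new reading comes with each control period).
- eyes.get_image(name): name is "side" or "top" or "wrist"; returns the picture (400x640x3 uint8, red, green, blue); there is no depth.
- eyes.get_calibration(name): a dict with "K" (3x3 intrinsics, pixels), "cam_to_world" (4x4, takes a point from camera to world coordinates). Camera axes: x right, y up, looking along -z (the intrinsics and any distortion apply to the point x, -y, -z); pixel columns grow to the right and rows downward; lengths in m; the calibration is good to about 2 mm. A picture is of the moment at which its call begins: read the wrist's pose just before it. get_calibration takes no time and is no camera call; for the wrist camera it gives the pose at the moment of the call.
- ctrl.sign_off(): hands the job in, once; it reports no verdict.
The state is a dict: "clock": time; "joints": joint angles; "qd": joint speeds; "tau": joint torques, N m; "tool_pos": TCP position; "tool_rot": TCP orientation; "ft_force": force on the tool from outside, world axes, zero at the start; "torque": the same for the moment, N m; "grip_width": finger opening in m.
Only numpy, scipy, OpenCV 4.12 (cv2) and the standard library are available. Lean on these libraries where they do the work, as an engineer would, in place of code of your own. Each camera call takes 0.05 s, during which the arm holds its last target.

TASK

Get the bench ready to take a sample: first lay the steel spatula flat in its compartment of the grey tray, blade in the wide pocket and handle end in the narrow channel, and let go of it. Then draw the tall swab tube up out of the metal block, leaving the two short tubes standing there and the glassware undisturbed, and tilt it to about 45 degrees, cap end uppermost. Finish while still holding it in the gripper, steady, with its middle over the tray's empty well and its lower end well clear of the tray.

Things in the scene. Friction and masses are not known exactly. Their poses are not given: they have to be found in the camera images.
- spatula_mid (a point): loose steel spatula, 155 mm long, lying flat, about 50 g. Bar handle 12 mm wide and high (its last 33 mm before the blade 10 mm), then a flat blade 28 mm wide, 4 mm thick, 40 mm long. This point is the centre of the bar, 6 mm above the underside, near the balance point: 75 mm from the handle's end, 80 mm from the blade's tip. x towards the blade, z up
- spatula_tip (a point): tip of the spatula's blade, 80 mm in +x from spatula_mid and 2 mm above the underside; axes as spatula_mid
- tray: fixed grey tray, 200 x 160 mm, origin at the centre of its underside; x along its long side, y to its left, z up. Floor 4 mm thick, outer walls 13 mm above the table. Left: the spatula compartment, without ribs or walls in its middle 100 mm so that fingers find room at both sides (50 mm to a divider 5 mm above the floor at -y, open at +y). Right: the empty well
- tray_slot (a point): floor of the tray's spatula compartment (4 mm above the table), where the point under spatula_mid belongs, with the spatula's x along this x; axes as tray. Two ribs 42 mm apart from x = +52 to +98 mm form the wide pocket for the blade, two 24 mm apart from -47 to -93 mm the narrow channel for the handle's end; ribs 9 mm above the floor
- tray_well (a point): centre of the floor of the tray's empty well (190 mm along x, 51 mm along y, floor 4 mm above the table, walls up to 9 mm high), 80 mm to the -y side of the spatula compartment; axes as tray
- block: fixed aluminium block 136 x 46 x 50 mm with three round holes 17 mm wide and 45 mm deep in a row along its x, at -42, 0 and +42 mm from its centre; origin at the centre of its underside, z up. One hole holds the tall swab tube, the two others a short tube each; which is which changes
- swab_mid (a point): centre of the tall swab tube, white and slim, 155 mm long; its z runs up the tube to the cap. It stands loosely in a hole of the block, 45 mm deep, and leans up to 4 degrees. Body 14.4 mm in diameter, cap (the top 45 mm) 16 mm in diameter, closed: not to be taken off. The foot is 77.5 mm below this point, the top 77.5 mm above. About 20 g
- swab_foot (a point): lower end of the swab tube, on its axis; axes as swab_mid
- short_0_mid (a point): centre of a short capped sample tube, 18 mm in diameter (cap) and 80 mm long, standing in the block with its top 85 mm above the table; leave it in place
- short_1_mid (a point): centre of the other short capped sample tube, same sizes; leave it in place
- dish_mid (a point): centre of a petri dish, 59 mm in diameter, 15 mm high, loose; leave alone
- beaker_mid (a point): centre of a glass beaker, 77 mm wide, 94 mm high, loose; leave alone
Mind the look-alikes: they are no part of the job. Of the things that look like the block, the larger one is meant.

How it is judged (in metres and radians):
On the way, in this order (a step that is already met when the one before it is completed fails the run):
1. the spatula lies flat in its compartment, blade in the wide pocket, and is released (x of spatula_mid in the frame of tray_slot between -0.02 and 0.02 m and y of spatula_mid in the frame of tray_slot between -0.012 and 0.012 m and z of spatula_mid in the frame of tray_slot between 0 and 0.01 m and x of spatula_tip in the frame of tray_slot above 0.05 m and angle between spatula_mid's own z axis and vertical below 0.1 rad and contact force between spatula and the arm below 0.05 N and contact force between spatula and the fingers below 0.05 N), for 0.3 s.
2. the swab tube is drawn out of the block in the gripper, its foot above the block (contact force between swab_tube and the fingers above 0.5 N and height (world z) of swab_foot above 0.055 m), for 0.1 s.
At the end, for the whole second after the job is handed in: Spatula flat, released, in its compartment (20 mm along, 12 mm across), blade in the wide pocket; swab tube held still by the gripper alone, tilted 30 to 60 degrees, cap up, middle over the well (90 mm along, 45 mm across), foot 40 mm above the table; other things moved less than 20 mm (all of step 1 and contact force between swab_tube and the fingers above 0.5 N and angle between swab_mid's own z axis and vertical between 0.52 and 1.05 rad and height (world z) of swab_foot above 0.04 m and x of swab_mid in the frame of tray_well between -0.09 and 0.09 m and y of swab_mid in the frame of tray_well between -0.045 and 0.045 m and linear speed of swab_tube below 0.03 m/s and contact force between swab_tube and tray below 0.02 N and contact force between swab_tube and block below 0.02 N and contact force between swab_tube and spatula below 0.02 N and contact force between swab_tube and short_tube_0 below 0.02 N and contact force between swab_tube and short_tube_1 below 0.02 N and contact force between swab_tube and beaker below 0.02 N and distance of each of short_0_mid, short_1_mid, dish_mid, beaker_mid from where it was at the start of the episode below 0.02 m); the arm keeps its last pose, push and grip.
It fails at once if the spatula is let go in mid-air (dropped) (height (world z) of spatula_mid above 0.05 m and contact force between spatula and the fingers below 0.001 N).
It fails at once if bystander short_tube_0 knocked or moved by more than 30 mm (distance of short_0_mid from where it was at the start of the episode above 0.03 m).
It fails at once if bystander short_tube_1 knocked or moved by more than 30 mm (distance of short_1_mid from where it was at the start of the episode above 0.03 m).
It fails at once if bystander dish knocked or moved by more than 30 mm (distance of dish_mid from where it was at the start of the episode above 0.03 m).
It fails at once if bystander beaker knocked or moved by more than 30 mm (distance of beaker_mid from where it was at the start of the episode above 0.03 m).
It also fails if it takes over 48 s, if anything falls off the work surface, if the arm or the gripper's body presses on something with over 40 N, if the wrist force passes 120 N, or if a joint passes its speed limit or range.

## Working session

There is one attempt and no reset: what is moved stays moved. The work goes in short steps, Python scripts to look and compute and a tool call to move; the robot and the scene stay as the last step left them, time stands still between calls to the robot, and variables do not carry over. Pictures are saved under pics/ and viewed, and the job is handed in when it is done.

Besides the shell and the picture viewer there is one more tool, called after "Call:" as name(argument=value, ...), one argument or row to a line, values as JSON. jog_arm: Moves the arm, as the interface text tells. Its arguments: {"type":"object","properties":{"series":{"type":"array"},"gripper":{"type":"number"},"newtons":{"type":"number"}},"required":["series"]}

```bash
ls; mkdir -p pics
python3 - <<'E'
from plant import monitor, eyes, ctrl
import cv2,numpy as np
np.set_printoptions(precision=4,suppress=True)
s=monitor.sense();print(s)
for n in ["side","top","wrist"]:
    c=eyes.get_calibration(n);print(n,c)
    cv2.imwrite(f"pics/{n}0.png",eyes.get_image(n)[:,:,::-1])
E
```

```text
pics
{'clock': 0.0, 'joints': array([-75.0023,   5.0407,  78.6263,   0.0006,  96.464 ,  -5.9079]), 'qd': array([ 0.0555,  0.0187,  0.0114, -0.1021,  0.0041,  0.0134]), 'tau': array([ -0.0013, -35.1876, -31.3273,  -0.0005,   0.0109,  -0.    ]), 'tool_pos': array([ 0.1961, -0.5132,  0.1931]), 'tool_rot': array([[ 0.9342,  0.3568, -0.0006],
       [ 0.3568, -0.9342,  0.0022],
       [ 0.0002, -0.0023, -1.    ]]), 'ft_force': array([0.1533, 0.6893, 0.2948]), 'torque': array([-0.0122,  0.0162,  0.005 ]), 'grip_width': 0.08544310059331202}
side {'K': array([[429.7917,   0.    , 312.4722],
       [  0.    , 429.7917, 203.8377],
       [  0.    ,   0.    ,   1.    ]]), 'cam_to_world': array([[ 0.9064,  0.2347, -0.3511,  0.2681],
       [-0.4218,  0.5454, -0.7243, -0.6218],
       [ 0.0215,  0.8046,  0.5934,  0.5815],
       [ 0.    ,  0.    ,  0.    ,  1.    ]])}
top {'K': array([[391.2677,   0.    , 321.498 ],
       [  0.    , 391.2677, 195.6825],
       [  0.    ,   0.    ,   1.    ]]), 'cam_to_world': array([[ 0.0236,  0.9934, -0.1122,  0.4715],
       [-0.9991,  0.0273,  0.0319,  0.023 ],
       [ 0.0347,  0.1113,  0.9932,  1.0005],
       [ 0.    ,  0.    ,  0.    ,  1.    ]])}
wrist {'K': array([[347.8907,   0.    , 323.903 ],
       [  0.    , 347.8907, 198.6034],
       [  0.    ,   0.    ,   1.    ]]), 'cam_to_world': array([[ 0.3574,  0.8844,  0.3002,  0.2743],
       [-0.934 ,  0.3385,  0.1145, -0.4839],
       [-0.0004, -0.3213,  0.947 ,  0.3727],
       [ 0.    ,  0.    ,  0.    ,  1.    ]])}
```

View pics/side0.png

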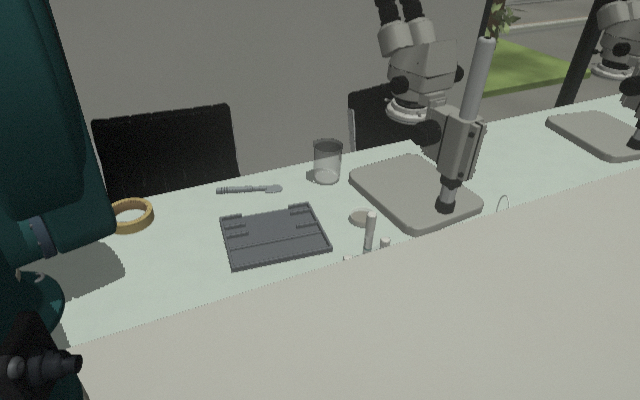

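View pics/top0.png

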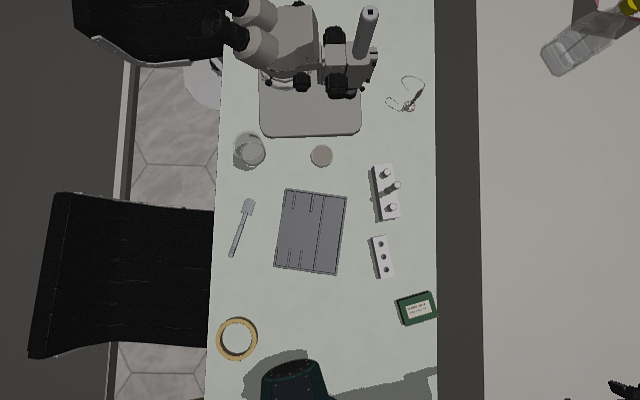

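View pics/wrist0.png

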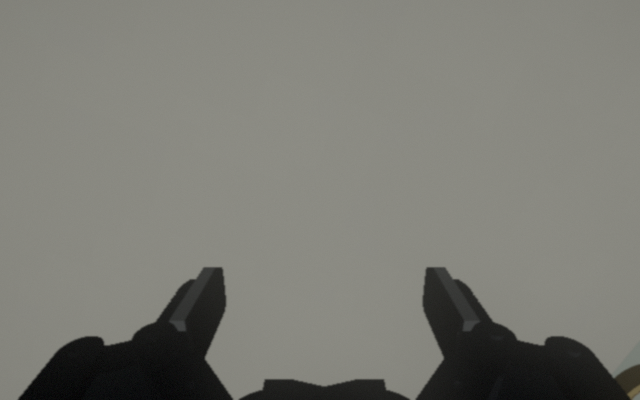

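```bash
cat > h.py <<'E'
import numpy as np,cv2
from plant import monitor,eyes,ctrl
np.set_printoptions(precision=4,suppress=True)
def ray(c,u,v):
    d=np.linalg.inv(c['K'])@np.array([u,v,1.]);d=np.array([d[0],-d[1],-d[2]])
    M=c['cam_to_world'];return M[:3,3],M[:3,:3]@d
def plane(n,u,v,z):
    o,d=ray(eyes.get_calibration(n) if isinstance(n,str) else n,u,v);return o+d*(z-o[2])/d[2]
def proj(n,p):
    c=eyes.get_calibration(n) if isinstance(n,str) else n
    M=c['cam_to_world'];q=M[:3,:3].T@(np.asarray(p,float)-M[:3,3]);q=np.array([q[0],-q[1],-q[2]]);q=c['K']@q;return q[:2]/q[2]
def two(n1,p1,n2,p2):
    a,d=ray(eyes.get_calibration(n1),*p1);b,e=ray(eyes.get_calibration(n2),*p2)
    t=np.linalg.lstsq(np.stack([d,-e],1),b-a,rcond=None)[0]
    x,y=a+t[0]*d,b+t[1]*e;return (x+y)/2,np.linalg.norm(x-y)
E
python3 - <<'E'
from h import *
t=cv2.imread('pics/top0.png');s=cv2.imread('pics/side0.png')
cv2.imwrite('pics/tc.png',cv2.resize(t[130:290,215:445],None,fx=3.4,fy=3.4,interpolation=cv2.INTER_CUBIC))
cv2.imwrite('pics/sc.png',cv2.resize(s[120:290,200:420],None,fx=3.4,fy=3.4,interpolation=cv2.INTER_CUBIC))
# wall
for col in (437,480):
  a,d=ray(eyes.get_calibration('top'),col,100);b,e=ray(eyes.get_calibration('top'),col,300);n=np.cross(d,e)
  for p in ((100,333),(300,264),(600,163)):
    o,r=ray(eyes.get_calibration('side'),*p);k=n@(a-o)/(n@r);print(col,p,o+k*r)
print(s[350,300],s[300,500],t[200,460],t[200,500],t[300,460])
print(proj('side',[.2,-.5,.19]),proj('top',[.2,-.5,.19]))
E
```

```text
437 (100, 333) [ 0.1869 -0.249   0.1714]
437 (300, 264) [ 0.4334 -0.248   0.1815]
437 (600, 163) [ 1.0109 -0.2473  0.2005]
480 (100, 333) [ 0.2    -0.3091  0.2376]
480 (300, 264) [ 0.4062 -0.3094  0.2472]
480 (600, 163) [ 0.8832 -0.3117  0.266 ]
[169 179 178] [166 179 177] [56 60 60] [152 156 159] [55 59 61]
[136.377  587.2463] [562.798  380.7295]
```

View pics/tc.png

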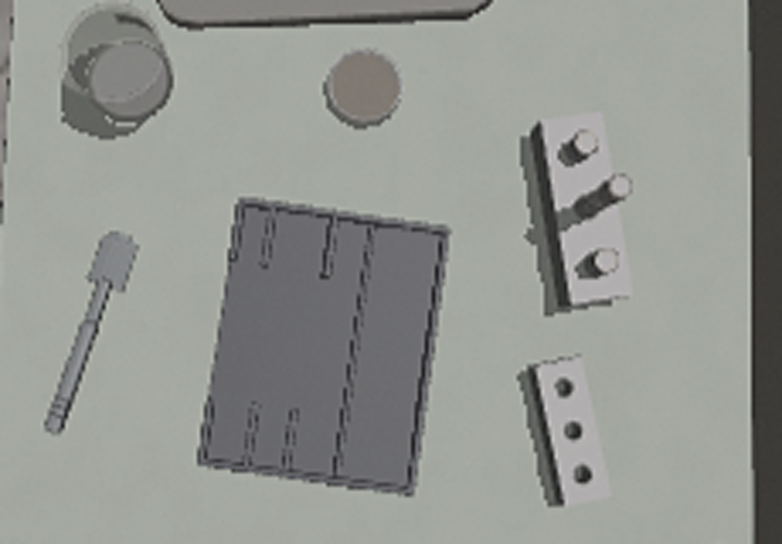

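View pics/sc.png

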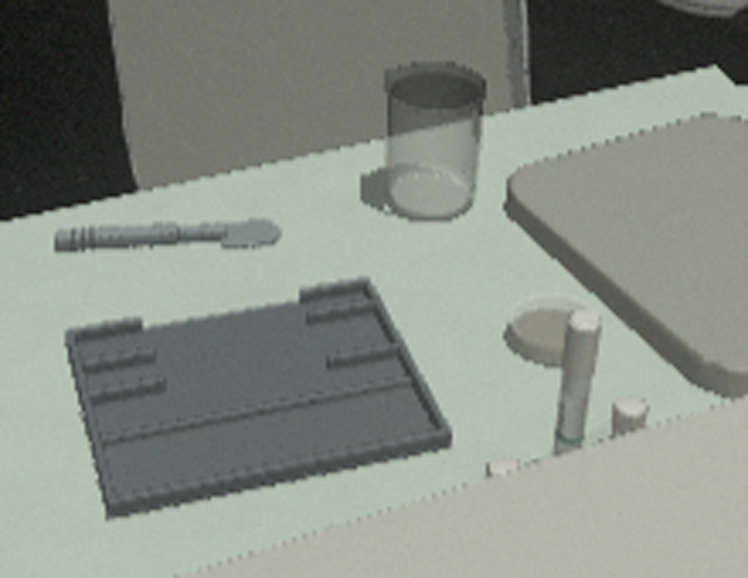

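Run:
```python
from h import *
for r in (100,200,300,390):
  print(r,plane('top',437,r,0),plane('top',480,r,.25),plane('top',480,r,0))
def L(u,v,z): return plane('top',215+u/3.4,130+v/3.4,z)
# tray corners at z=.013
C=np.array([L(242,199,.013),L(449,229,.013),L(412,494,.013),L(198,464,.013)]);print(C)
print(np.linalg.norm(C-np.roll(C,-1,0),axis=1),C.mean(0), np.degrees(np.arctan2(*( (C[0]+C[1]-C[2]-C[3])[1::-1]))))
print('spat tip,end',L(122,232,.004),L(54,432,.012))
print('block top corners',*[L(*p,.05) for p in((541,122),(602,113),(630,296),(570,306))])
print('small',*[L(*p,.05) for p in((537,366),(581,356),(611,495),(562,505))])
def T(u,v):return 215+u/3.4,130+v/3.4
def S(u,v):return 200+u/3.4,120+v/3.4
print('swab top',two('top',T(621,185),'side',S(586,320)))
print('shorts',L(586,142,.085),L(606,261,.085))
print('dish',L(364,85,.015),'beaker rim',L(114,45,.094),'base',L(126,78,0.0))
```

```text
100 [ 0.8505 -0.3122  0.    ] [ 0.759 -0.316  0.25 ] [ 0.8548 -0.429   0.    ]
200 [ 0.5814 -0.3096  0.    ] [ 0.5563 -0.3115  0.25  ] [ 0.5845 -0.423   0.    ]
300 [ 0.3275 -0.3072  0.    ] [ 0.365  -0.3073  0.25  ] [ 0.3295 -0.4173  0.    ]
390 [ 0.1108 -0.3051  0.    ] [ 0.2018 -0.3037  0.25  ] [ 0.112  -0.4125  0.    ]
[[ 0.5988  0.0814  0.013 ]
 [ 0.5805 -0.0739  0.013 ]
 [ 0.3848 -0.05    0.013 ]
 [ 0.4031  0.1068  0.013 ]]
[0.1564 0.1972 0.1579 0.1974] [0.4918 0.0161 0.013 ] -7.194267702017957
spat tip,end [0.5725 0.1707 0.004 ] [0.4238 0.2124 0.012 ]
block top corners [ 0.6567 -0.1363  0.05  ] [ 0.6648 -0.181   0.05  ] [ 0.5315 -0.2018  0.05  ] [ 0.5232 -0.1583  0.05  ]
small [ 0.4798 -0.1349  0.05  ] [ 0.4876 -0.1665  0.05  ] [ 0.3902 -0.1883  0.05  ] [ 0.3826 -0.1535  0.05  ]
swab top (array([ 0.5954, -0.1698,  0.1592]), np.float64(0.0009290130160186746))
shorts [ 0.6366 -0.1623  0.085 ] [ 0.5532 -0.1766  0.085 ]
dish [ 0.6878 -0.0076  0.015 ] beaker rim [0.6933 0.1685 0.094 ] base [0.6909 0.1734 0.    ]
```

```bash
cat >> h.py <<'E'
from scipy.spatial.transform import Rotation as R
def down(yaw,tilt=0):
    # tool x at world yaw (deg), z down
    c,s=np.cos(np.radians(yaw)),np.sin(np.radians(yaw))
    return np.array([[c,s,0],[s,-c,0],[0,0,-1.]])
def rel(p,Rt,p0=None,R0=None):
    s=monitor.sense()
    if p0 is None:p0=s['tool_pos'];R0=s['tool_rot']
    return R0.T@(np.asarray(p)-p0)*1000, R.from_matrix(R0.T@Rt).as_rotvec(degrees=True)
E
python3 - <<'E'
from h import *
def L(u,v,z): return plane('top',215+u/3.4,130+v/3.4,z)
pw=[(L(267,208,.013)+L(328,217,.013))/2,(L(267,268,.013)+L(328,278,.013))/2]
ch=[(L(252,402,.013)+L(291,408,.013))/2,(L(252,462,.013)+L(291,468,.013))/2]
print(pw,ch, np.linalg.norm(L(267,208,.013)-L(328,217,.013)),np.linalg.norm(L(252,402,.013)-L(291,408,.013)))
d=np.mean(pw,0)-np.mean(ch,0);print(np.degrees(np.arctan2(d[1],d[0])))
yaw=np.radians(-7.2);ux=np.array([np.cos(yaw),np.sin(yaw)]);uy=np.array([-ux[1],ux[0]])
c=np.array([.4918,.0161])
for p in pw+ch: print((p[:2]-c)@ux,(p[:2]-c)@uy)
for p in (L(372,228,.009),L(335,476,.009)):print('div',(p[:2]-c)@ux,(p[:2]-c)@uy)
E
```

```text
[array([0.5898, 0.0397, 0.013 ]), array([0.5445, 0.0384, 0.013 ])] [array([0.4469, 0.0546, 0.013 ]), array([0.4035, 0.0533, 0.013 ])] 0.04601632147341315 0.028960821080258454
-6.001552871916332
0.09427713690429705 0.035690829194486594
0.04954055997438261 0.02871722520455158
-0.049329998788853954 0.032612562220267295
-0.09225531609612049 0.025824889911279868
div 0.09170450562733833 -0.021160636736023038
div -0.09359926294207668 -0.02137401303310166
```

Call:
jog_arm(
  series=[
    {"tz":-35},
    {"tz":-70},
    {"tz":-105},
    {"tz":-140},
    {"tz":-150},
    {"tz":-150},
  ],
)

```text
validation failed for argument at $.se...
```

Call:
jog_arm(
  series=[
    {"tx":0,"ty":0,"tz":-40,"wx":0,"wy":0,"wz":0},
    {"tx":0,"ty":0,"tz":-80,"wx":0,"wy":0,"wz":0},
    {"tx":0,"ty":0,"tz":-120,"wx":0,"wy":0,"wz":0},
    {"tx":0,"ty":0,"tz":-150,"wx":0,"wy":0,"wz":0},
    {"tx":0,"ty":0,"tz":-150,"wx":0,"wy":0,"wz":0},
  ],
  gripper=0.6,
  newtons=40,
)

```text
clock: 0.57
tool_pos: [0.1967, -0.5154, 0.3527]
tool_rot: [[0.934, 0.357, 0.004], [0.357, -0.934, -0.014], [-0.001, 0.014, -1.0]]
ft_force: [0.0, 0.6, -0.3]
grip_width: 0.0513
```

Run:
```python
from h import *
s=monitor.sense();print(s['clock'],s['tool_pos'],s['joints'])
# above spatula, mid, hover .2; yaw 164.3
print(rel([.496,.192,.2],down(164.3)))
print(rel([.496,.192,.33],down(92)), rel([.40,-.15,.33],down(92)))
```

```text
0.5667 [ 0.1967 -0.5154  0.3527] [-75.0038   6.0153  59.521   -0.0012 113.6581  -5.9071]
(array([ 532.2562, -556.1561,  144.1368]), array([   0.2265,    1.0374, -143.3943]))
(array([ 532.0657, -554.3382,   14.1496]), array([  0.6436,   0.57  , -71.096 ])) (array([ 320.3672, -269.1273,   18.4486]), array([  0.6436,   0.57  , -71.096 ]))
```

Call:
jog_arm(
  series=[
    {"tx":14,"ty":-14,"tz":0,"wx":0,"wy":0,"wz":-4},
    {"tx":40,"ty":-41,"tz":0,"wx":0,"wy":0,"wz":-10},
    {"tx":67,"ty":-69,"tz":0,"wx":0,"wy":0,"wz":-17},
    {"tx":94,"ty":-97,"tz":0,"wx":0,"wy":0,"wz":-24},
    {"tx":121,"ty":-125,"tz":0,"wx":0,"wy":0,"wz":-31},
    {"tx":148,"ty":-153,"tz":0,"wx":0,"wy":0,"wz":-38},
    {"tx":175,"ty":-181,"tz":0,"wx":0,"wy":0,"wz":-45},
    {"tx":202,"ty":-209,"tz":0,"wx":0,"wy":0,"wz":-52},
    {"tx":229,"ty":-237,"tz":0,"wx":0,"wy":0,"wz":-59},
    {"tx":256,"ty":-265,"tz":0,"wx":0,"wy":0,"wz":-66},
    {"tx":283,"ty":-293,"tz":0,"wx":0,"wy":0,"wz":-73},
    {"tx":300,"ty":-311,"tz":0,"wx":0,"wy":0,"wz":-79},
  ],
)

```text
clock: 1.57
tool_pos: [0.3659, -0.1132, 0.3438]
tool_rot: [[-0.18, 0.984, 0.0], [0.984, 0.18, 0.001], [0.001, 0.0, -1.0]]
ft_force: [0.8, -0.9, -0.3]
grip_width: 0.0513
```

Run:
```python
from h import *
s=monitor.sense();print(s['clock'],s['tool_pos'],s['joints'])
print(rel([.496,.192,.2],down(164.3)))
```

```text
1.5667 [ 0.3659 -0.1132  0.3438] [-25.743  -15.076   80.1385   0.0629 114.9589 -36.104 ]
(array([276.5844, 182.9635, 144.1012]), array([  0.0474,  -0.0434, -63.9124]))
```

Call:
jog_arm(
  series=[
    {"tx":23,"ty":15,"tz":12,"wx":0,"wy":0,"wz":-6},
    {"tx":48,"ty":32,"tz":25,"wx":0,"wy":0,"wz":-13},
    {"tx":76,"ty":50,"tz":40,"wx":0,"wy":0,"wz":-20},
    {"tx":104,"ty":69,"tz":54,"wx":0,"wy":0,"wz":-27},
    {"tx":132,"ty":87,"tz":69,"wx":0,"wy":0,"wz":-34},
    {"tx":160,"ty":106,"tz":83,"wx":0,"wy":0,"wz":-41},
    {"tx":188,"ty":124,"tz":98,"wx":0,"wy":0,"wz":-48},
    {"tx":216,"ty":143,"tz":112,"wx":0,"wy":0,"wz":-55},
    {"tx":244,"ty":161,"tz":127,"wx":0,"wy":0,"wz":-60},
    {"tx":265,"ty":175,"tz":138,"wx":0,"wy":0,"wz":-64},
    {"tx":276,"ty":183,"tz":144,"wx":0,"wy":0,"wz":-64},
    {"tx":276,"ty":183,"tz":144,"wx":0,"wy":0,"wz":-64},
  ],
)

```text
clock: 2.57
tool_pos: [0.4975, 0.1887, 0.197]
tool_rot: [[-0.961, 0.276, -0.005], [0.276, 0.961, -0.001], [0.005, -0.003, -1.0]]
ft_force: [0.1, 0.7, -0.0]
grip_width: 0.051
```

Run:
```python
from h import *
s=monitor.sense();print(s['clock'],s['tool_pos'],s['joints'],s['tool_rot'])
c=eyes.get_calibration('wrist');np.savez('w1.npz',**c)
im=eyes.get_image('wrist')[:,:,::-1].copy();cv2.imwrite('pics/w1.png',im)
print(proj(c,[.496,.192,.006]),proj(c,[.5725,.1707,.004]),proj(c,[.4238,.2124,.012]))
```

```text
2.5667 [0.4975 0.1887 0.197 ] [ 14.6543   2.9343  80.4286   0.0201  96.954  -59.3146] [[-0.9611  0.2761 -0.0054]
 [ 0.2761  0.9611 -0.0011]
 [ 0.0049 -0.0025 -1.    ]]
[326.8914 158.6973] [327.2125 225.6557] [326.8448  85.9418]
```

View pics/w1.png

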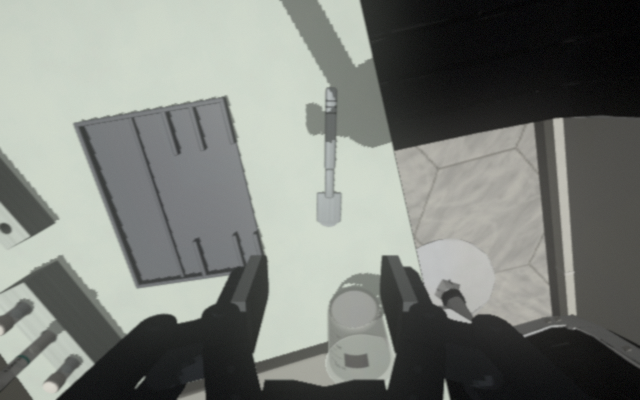

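Run:
```python
from h import *
c=dict(np.load('w1.npz'))
im=cv2.imread('pics/w1.png')
cv2.imwrite('pics/w1c.png',cv2.resize(im[75:300,65:360],None,fx=2.6,fy=2.6,interpolation=cv2.INTER_CUBIC))
t=plane(c,329,227,.004);e=plane(c,331.5,87,.012);d=t-e
print(t,e,np.linalg.norm(d),np.degrees(np.arctan2(d[1],d[0])),e+75*d/1000/np.linalg.norm(d))
```

```text
[0.5747 0.1722 0.004 ] [0.426  0.2166 0.012 ] 0.15533429719562977 -16.61508709091958 [0.4978 0.1952 0.0081]
```

View pics/w1c.png

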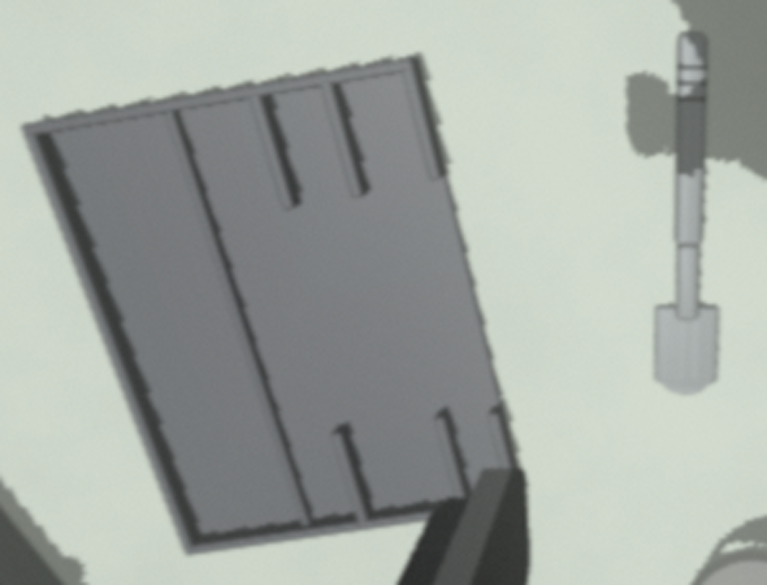

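Run:
```python
from h import *
c=dict(np.load('w1.npz'))
def L(u,v,z): return plane(c,65+u/2.6,75+v/2.6,z)
C=np.array([L(22,127,.013),L(420,56,.013),L(188,550,.013)]);print(C)
d=C[2]-C[0];print(np.linalg.norm(d),np.linalg.norm(C[1]-C[0]),np.degrees(np.arctan2(d[1],d[0])),'centre',(C[1]+C[2])/2)
print('ch',(L(292,206,.013)+L(362,194,.013))/2,'pk',(L(340,426,.013)+L(440,410,.013))/2)
s=monitor.sense()
print(rel([.497,.1935,.05],down(163.8)))
```

```text
[[ 0.3876 -0.049   0.013 ]
 [ 0.4058  0.1127  0.013 ]
 [ 0.5826 -0.0708  0.013 ]]
0.19622936940742036 0.1627417160555066 -6.3614259005090465 centre [0.4942 0.021  0.013 ]
ch [0.448 0.056 0.013] pk [0.5456 0.0445 0.013 ]
(array([  1.9528,   6.1966, 148.5637]), array([-0.1488, -0.1634,  0.0997]))
```

Call:
jog_arm(
  series=[
    {"tx":1,"ty":3,"tz":20,"wx":0,"wy":0,"wz":0},
    {"tx":2,"ty":6,"tz":50,"wx":0,"wy":0,"wz":0},
    {"tx":2,"ty":6,"tz":85,"wx":0,"wy":0,"wz":0},
    {"tx":2,"ty":6,"tz":120,"wx":0,"wy":0,"wz":0},
    {"tx":2,"ty":6,"tz":150,"wx":0,"wy":0,"wz":0},
    {"tx":2,"ty":6,"tz":170,"wx":0,"wy":0,"wz":0},
    {"tx":2,"ty":6,"tz":180,"wx":0,"wy":0,"wz":0},
    {"tx":2,"ty":6,"tz":180,"wx":0,"wy":0,"wz":0},
    {"tx":2,"ty":6,"tz":180,"wx":0,"wy":0,"wz":0},
  ],
)

```text
clock: 3.37
tool_pos: [0.499, 0.1926, 0.0217]
tool_rot: [[-0.96, 0.279, 0.002], [0.279, 0.96, 0.0], [-0.002, 0.001, -1.0]]
ft_force: [-0.3, 1.1, -0.0]
grip_width: 0.0513
```

Run:
```python
from h import *
s=monitor.sense();print(s['clock'],s['tool_pos'],s['ft_force'],s['tool_rot'])
c=eyes.get_calibration('wrist')
im=eyes.get_image('wrist')[:,:,::-1].copy();cv2.imwrite('pics/w2.png',im)
print(rel([.497,.1935,.003],down(163.8)))
```

```text
3.3667 [0.499  0.1926 0.0217] [-0.2589  1.108  -0.0276] [[-0.9603  0.279   0.0018]
 [ 0.279   0.9603  0.    ]
 [-0.0017  0.0005 -1.    ]]
(array([ 2.8102, -0.4402, 19.6137]), array([0.1005, 0.199 , 0.0277]))
```

View pics/w2.png

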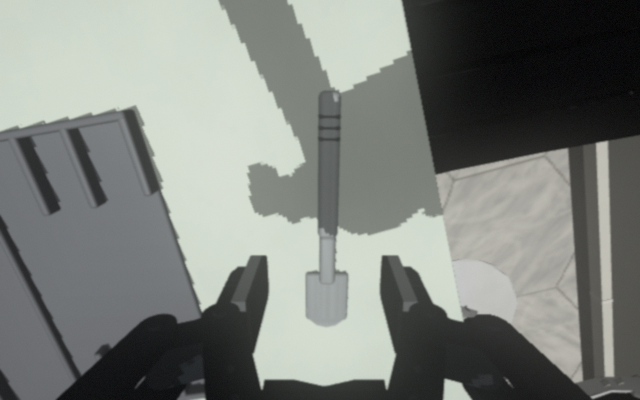

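Run:
```python
from h import *
c=eyes.get_calibration('wrist');s=monitor.sense();p=s['tool_pos']
print(proj(c,p),proj(c,[p[0],p[1],.012]),proj(c,[p[0],p[1],.0]))
print(proj(c,p+.0257*s['tool_rot'][:,1]),proj(c,p-.0257*s['tool_rot'][:,1]))
t=plane(c,326,326,.002);e=plane(c,329.5,90,.012);d=t-e
print(t,e,np.linalg.norm(d),np.degrees(np.arctan2(d[1],d[0])),e+75*d/1000/np.linalg.norm(d))
```

```text
[323.6457 233.8408] [323.6432 226.2779] [323.6405 218.5739]
[369.1506 233.8837] [278.1487 233.7979]
[0.5769 0.1725 0.002 ] [0.4264 0.2176 0.012 ] 0.15747613202357108 -16.66522993692411 [0.4981 0.1961 0.0072]
```

Run:
```python
from h import *
c=eyes.get_calibration('wrist');s=monitor.sense();p=s['tool_pos'];r=s['tool_rot']
for d in (0,.01,.02,.03,.04):
  for x in (-.011,0,.011): print(d,x,proj(c,p+.0257*r[:,1]-d*r[:,2]+x*r[:,0]))
im=cv2.imread('pics/w2.png');cv2.imwrite('pics/w2c.png',cv2.resize(im[230:400,180:460],None,fx=2.8,fy=2.8))
```

```text
0 -0.011 [368.3337 251.3568]
0 0 [369.1506 233.8837]
0 0.011 [369.9977 215.7659]
0.01 -0.011 [370.523  259.8832]
0.01 0 [371.423  241.6884]
0.01 0.011 [372.3578 222.7876]
0.02 -0.011 [372.9411 269.3006]
0.02 0 [373.9375 250.325 ]
0.02 0.011 [374.9746 230.573 ]
0.03 -0.011 [375.6257 279.7561]
0.03 0 [376.7351 259.9338]
0.03 0.011 [377.8924 239.2538]
0.04 -0.011 [378.6236 291.4316]
0.04 0 [379.8664 270.689 ]
0.04 0.011 [381.1662 248.994 ]
```

View pics/w2c.png

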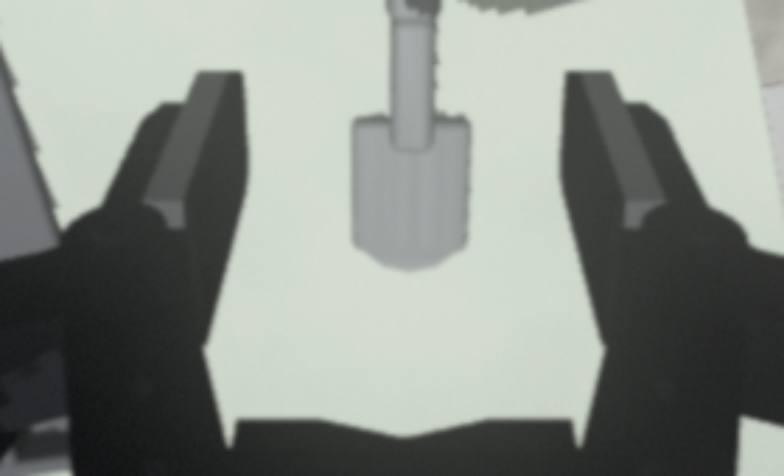

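Run:
```python
from h import *
s=monitor.sense();p=s['tool_pos'];r=s['tool_rot']
im=eyes.get_image('side')[:,:,::-1].copy()
cv2.imwrite('pics/s2.png',cv2.resize(im[80:280,180:400],None,fx=3.4,fy=3.0,interpolation=cv2.INTER_CUBIC))
for d in (0,.02,.04): 
  for sg in (-1,1):
    q=proj('side',p+sg*.0257*r[:,1]-d*r[:,2]);print(d,sg,q,((q-[180,80])*[3.4,3.0]))
```

```text
0 -1 [250.4439 188.9867] [239.5091 326.9602]
0 1 [249.6188 176.83  ] [236.7039 290.4901]
0.02 -1 [249.8454 181.6927] [237.4743 305.0781]
0.02 1 [249.0347 169.6866] [234.718  269.0598]
0.04 -1 [249.232  174.2176] [235.3889 282.6527]
0.04 1 [248.4367 162.373 ] [232.6847 247.1191]
```

View pics/s2.png

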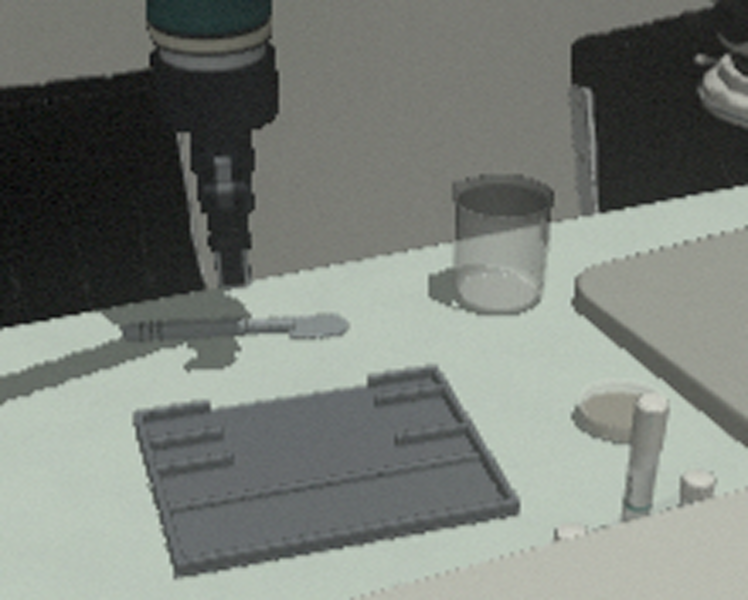

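Call:
jog_arm(
  series=[
    {"tx":2,"ty":0,"tz":0,"wx":0,"wy":0,"wz":0},
    {"tx":2,"ty":0,"tz":0,"wx":0,"wy":0,"wz":0},
    {"tx":2,"ty":0,"tz":0,"wx":0,"wy":0,"wz":0},
    {"tx":2,"ty":0,"tz":0,"wx":0,"wy":0,"wz":0},
    {"tx":2,"ty":0,"tz":0,"wx":0,"wy":0,"wz":0},
  ],
  gripper=0.15,
)

```text
clock: 3.88
tool_pos: [0.4963, 0.1941, 0.0206]
tool_rot: [[-0.961, 0.277, 0.001], [0.277, 0.961, -0.0], [-0.0, 0.0, -1.0]]
ft_force: [-0.4, 0.3, 0.3]
grip_width: 0.0129
```

Run:
```python
from h import *
s=monitor.sense();p=s['tool_pos'];r=s['tool_rot'];print(s['clock'],p,s['ft_force'],s['grip_width'])
im=eyes.get_image('side')[:,:,::-1].copy();w=eyes.get_image('wrist')[:,:,::-1].copy()
a=cv2.resize(im[120:220,200:330],None,fx=4,fy=4,interpolation=cv2.INTER_CUBIC)
b=cv2.resize(w[200:400,220:440],None,fx=2,fy=2)[:400]
cv2.imwrite('pics/s3.png',np.hstack([a[:400],b])[:, :800] if a.shape[1]+b.shape[1]<=800 else np.hstack([a[:400,:360],b]))
for d in (0,.02,.04): 
  for sg in (-1,1):
    q=proj('side',p+sg*s['grip_width']/2*r[:,1]-d*r[:,2]);print(d,sg,q,(q-[200,120])*4)
```

```text
3.8833 [0.4963 0.1941 0.0206] [-0.3614  0.2756  0.3465] 0.012874270045037153
0 -1 [248.6406 185.1625] [194.5624 260.6501]
0 1 [248.4419 182.1202] [193.7677 248.4806]
0.02 -1 [248.0558 177.9308] [192.2233 231.7231]
0.02 1 [247.8608 174.9262] [191.4432 219.705 ]
0.04 -1 [247.4568 170.5229] [189.8273 202.0917]
0.04 1 [247.2656 167.559 ] [189.0626 190.2359]
```

View pics/s3.png

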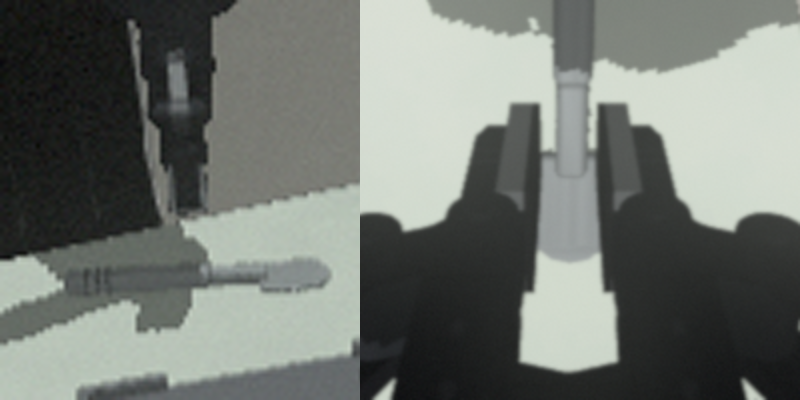

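Call:
jog_arm(
  series=[
    {"tx":0,"ty":0,"tz":0,"wx":0,"wy":0,"wz":0},
    {"tx":0,"ty":0,"tz":0,"wx":0,"wy":0,"wz":0},
    {"tx":0,"ty":0,"tz":6,"wx":0,"wy":0,"wz":0},
    {"tx":0,"ty":0,"tz":12,"wx":0,"wy":0,"wz":0},
    {"tx":0,"ty":0,"tz":17,"wx":0,"wy":0,"wz":0},
    {"tx":0,"ty":0,"tz":17,"wx":0,"wy":0,"wz":0},
  ],
  gripper=0.5,
)

```text
clock: 4.48
tool_pos: [0.4947, 0.1935, 0.0012]
tool_rot: [[-0.961, 0.277, -0.004], [0.277, 0.961, -0.001], [0.003, -0.002, -1.0]]
ft_force: [-0.2, -0.3, 0.4]
grip_width: 0.0426
```

Call:
jog_arm(
  series=[
    {"tx":0,"ty":0,"tz":0,"wx":0,"wy":0,"wz":0},
    {"tx":0,"ty":0,"tz":0,"wx":0,"wy":0,"wz":0},
    {"tx":0,"ty":0,"tz":0,"wx":0,"wy":0,"wz":0},
    {"tx":0,"ty":0,"tz":0,"wx":0,"wy":0,"wz":0},
    {"tx":0,"ty":0,"tz":0,"wx":0,"wy":0,"wz":0},
    {"tx":0,"ty":0,"tz":0,"wx":0,"wy":0,"wz":0},
  ],
  gripper=0,
)

```text
clock: 4.98
tool_pos: [0.4964, 0.194, 0.0035]
tool_rot: [[-0.961, 0.277, 0.001], [0.277, 0.961, 0.0], [-0.001, 0.0, -1.0]]
ft_force: [-1.3, 0.2, 0.0]
grip_width: 0.0002
```

Run:
```python
from h import *
s=monitor.sense();p=s['tool_pos'];r=s['tool_rot'];print(s['clock'],p,s['ft_force'],s['grip_width'])
w=eyes.get_image('wrist')[:,:,::-1].copy()
cv2.imwrite('pics/w4.png',w)
```

```text
4.9833 [0.4964 0.194  0.0035] [-1.2946  0.215   0.001 ] 0.0001600113289475083
```

View pics/w4.png

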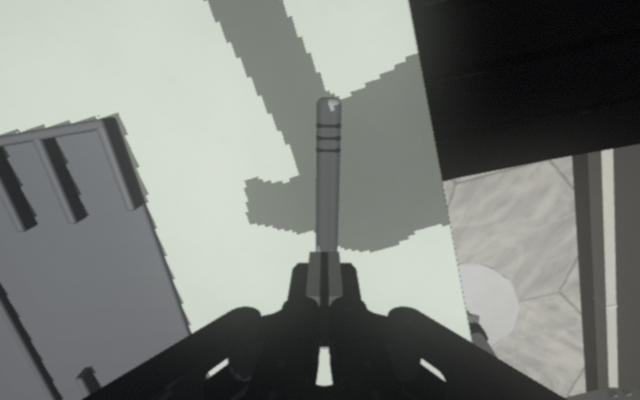

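Call:
jog_arm(
  series=[
    {"tx":0,"ty":0,"tz":0,"wx":0,"wy":0,"wz":0},
    {"tx":0,"ty":0,"tz":0,"wx":0,"wy":0,"wz":0},
    {"tx":0,"ty":0,"tz":0,"wx":0,"wy":0,"wz":0},
    {"tx":0,"ty":0,"tz":8,"wx":0,"wy":0,"wz":0},
    {"tx":0,"ty":0,"tz":16,"wx":0,"wy":0,"wz":0},
    {"tx":0,"ty":0,"tz":24,"wx":0,"wy":0,"wz":0},
    {"tx":0,"ty":0,"tz":26,"wx":0,"wy":0,"wz":0},
    {"tx":0,"ty":0,"tz":26,"wx":0,"wy":0,"wz":0},
  ],
  gripper=0.5,
)

```text
clock: 5.7
tool_pos: [0.4948, 0.1936, -0.0245]
tool_rot: [[-0.961, 0.277, -0.003], [0.277, 0.961, -0.001], [0.003, -0.002, -1.0]]
ft_force: [-0.4, -0.4, -0.7]
grip_width: 0.0428
```

Run:
```python
from h import *
s=monitor.sense();p=s['tool_pos'];r=s['tool_rot'];print(s['clock'],p,s['ft_force'],s['grip_width'])
im=eyes.get_image('side')[:,:,::-1].copy();w=eyes.get_image('wrist')[:,:,::-1].copy()
a=cv2.resize(im[120:220,210:300],None,fx=4,fy=4,interpolation=cv2.INTER_CUBIC)
b=cv2.resize(w[200:400,220:440],None,fx=2,fy=2)[:400]
cv2.imwrite('pics/s5.png',np.hstack([a,b]))
```

```text
5.7 [ 0.4948  0.1936 -0.0245] [-0.3828 -0.3609 -0.7445] 0.0428496268081445
```

View pics/s5.png

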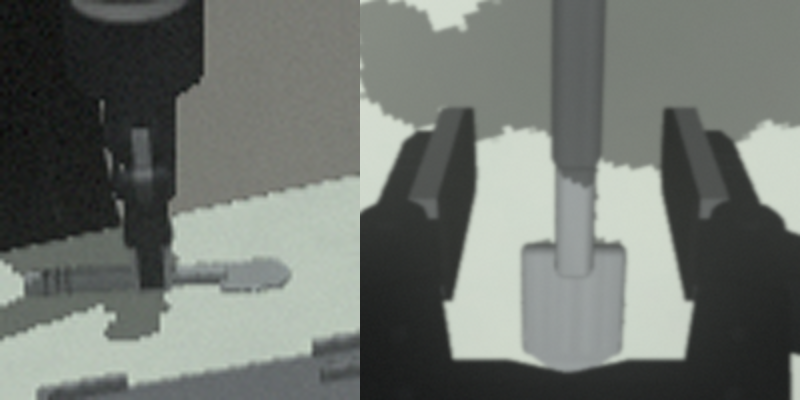

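Call:
jog_arm(
  series=[
    {"tx":0,"ty":0,"tz":3,"wx":0,"wy":0,"wz":0},
    {"tx":0,"ty":0,"tz":3,"wx":0,"wy":0,"wz":0},
    {"tx":0,"ty":0,"tz":3,"wx":0,"wy":0,"wz":0},
    {"tx":0,"ty":0,"tz":3,"wx":0,"wy":0,"wz":0},
    {"tx":0,"ty":0,"tz":3,"wx":0,"wy":0,"wz":0},
    {"tx":0,"ty":0,"tz":3,"wx":0,"wy":0,"wz":0},
  ],
  gripper=0,
  newtons=40,
)

```text
clock: 6.3
tool_pos: [0.4963, 0.194, -0.0255]
tool_rot: [[-0.961, 0.277, 0.0], [0.277, 0.961, 0.0], [-0.0, 0.0, -1.0]]
ft_force: [-0.3, -0.3, 0.3]
grip_width: 0.0077
```

Run:
```python
from h import *
s=monitor.sense();p=s['tool_pos'];r=s['tool_rot'];print(s['clock'],p,s['ft_force'],s['grip_width'])
im=eyes.get_image('side')[:,:,::-1].copy()
a=cv2.resize(im[120:220,200:300],None,fx=5,fy=5,interpolation=cv2.INTER_CUBIC)
cv2.imwrite('pics/s6.png',a)
```

```text
6.3 [ 0.4963  0.194  -0.0255] [-0.2672 -0.2934  0.3137] 0.0077327251633034725
```

View pics/s6.png

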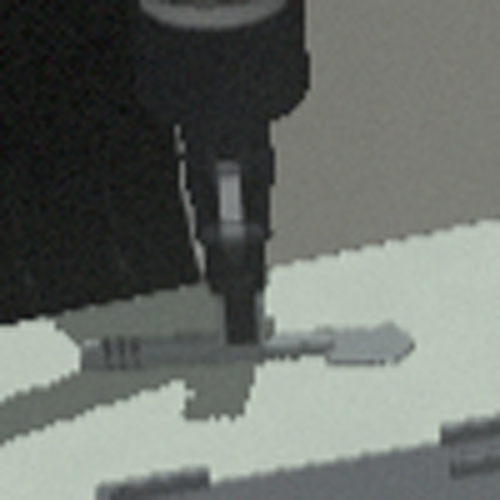

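Call:
jog_arm(
  series=[
    {"tx":0,"ty":0,"tz":0,"wx":0,"wy":0,"wz":0},
    {"tx":0,"ty":0,"tz":0,"wx":0,"wy":0,"wz":0},
    {"tx":0,"ty":0,"tz":0,"wx":0,"wy":0,"wz":0},
    {"tx":0,"ty":0,"tz":0,"wx":0,"wy":0,"wz":0},
  ],
  gripper=0.5,
)

```text
clock: 6.68
tool_pos: [0.4962, 0.1939, -0.0257]
tool_rot: [[-0.961, 0.277, 0.0], [0.277, 0.961, -0.0], [-0.0, -0.0, -1.0]]
ft_force: [0.1, 0.1, -0.9]
grip_width: 0.0425
```

Run:
```python
from h import *
s=monitor.sense();p=s['tool_pos'];r=s['tool_rot'];print(s['clock'],p,s['ft_force'],s['grip_width'])
c=eyes.get_calibration('wrist')
im=eyes.get_image('side')[:,:,::-1].copy();w=eyes.get_image('wrist')[:,:,::-1].copy()
a=cv2.resize(im[120:220,210:300],None,fx=4,fy=4,interpolation=cv2.INTER_CUBIC)
b=cv2.resize(w[50:400,220:440],None,fx=1.7,fy=1.7)
a=cv2.copyMakeBorder(a,0,b.shape[0]-400,0,0,cv2.BORDER_CONSTANT)
cv2.imwrite('pics/s7.png',np.hstack([a,b]))
```

```text
6.6833 [ 0.4962  0.1939 -0.0257] [ 0.0667  0.1269 -0.9121] 0.04246834480374469
```

View pics/s7.png

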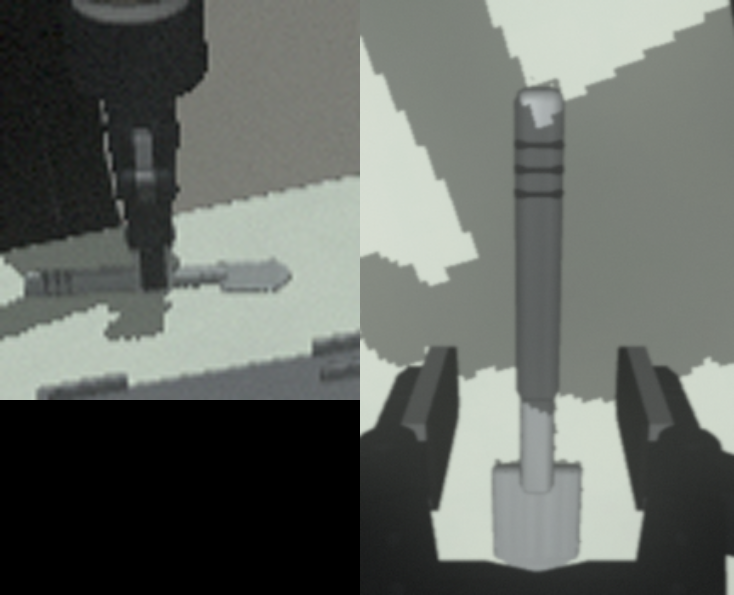

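Call:
jog_arm(
  series=[
    {"tx":0,"ty":0,"tz":2,"wx":0,"wy":0,"wz":0},
    {"tx":0,"ty":0,"tz":4,"wx":0,"wy":0,"wz":0},
    {"tx":0,"ty":0,"tz":6,"wx":0,"wy":0,"wz":0},
    {"tx":0,"ty":0,"tz":7,"wx":0,"wy":0,"wz":0},
    {"tx":0,"ty":0,"tz":7,"wx":0,"wy":0,"wz":0},
  ],
)

```text
clock: 7.2
tool_pos: [0.4957, 0.1938, -0.0333]
tool_rot: [[-0.961, 0.277, -0.001], [0.277, 0.961, -0.0], [0.001, -0.001, -1.0]]
ft_force: [0.7, -0.4, 1.0]
grip_width: 0.0427
```

Call:
jog_arm(
  series=[
    {"tx":0,"ty":0,"tz":0,"wx":0,"wy":0,"wz":0},
    {"tx":0,"ty":0,"tz":0,"wx":0,"wy":0,"wz":0},
    {"tx":0,"ty":0,"tz":0,"wx":0,"wy":0,"wz":0},
    {"tx":0,"ty":0,"tz":0,"wx":0,"wy":0,"wz":0},
    {"tx":0,"ty":0,"tz":0,"wx":0,"wy":0,"wz":0},
  ],
  gripper=0.05,
)

```text
clock: 7.62
tool_pos: [0.4964, 0.194, -0.0325]
tool_rot: [[-0.961, 0.277, 0.001], [0.277, 0.961, 0.0], [-0.001, 0.0, -1.0]]
ft_force: [0.1, 0.3, 0.2]
grip_width: 0.0104
```

Call:
jog_arm(
  series=[
    {"tx":0,"ty":0,"tz":0,"wx":0,"wy":0,"wz":0},
    {"tx":0,"ty":0,"tz":0,"wx":0,"wy":0,"wz":0},
    {"tx":0,"ty":0,"tz":0,"wx":0,"wy":0,"wz":0},
    {"tx":0,"ty":0,"tz":-4,"wx":0,"wy":0,"wz":0},
    {"tx":0,"ty":0,"tz":-10,"wx":0,"wy":0,"wz":0},
    {"tx":0,"ty":0,"tz":-18,"wx":0,"wy":0,"wz":0},
    {"tx":0,"ty":0,"tz":-26,"wx":0,"wy":0,"wz":0},
    {"tx":0,"ty":0,"tz":-28,"wx":0,"wy":0,"wz":0},
    {"tx":0,"ty":0,"tz":-28,"wx":0,"wy":0,"wz":0},
  ],
  gripper=0,
  newtons=50,
)

```text
clock: 8.37
tool_pos: [0.4973, 0.1943, -0.0031]
tool_rot: [[-0.961, 0.277, 0.003], [0.277, 0.961, 0.001], [-0.003, 0.002, -1.0]]
ft_force: [0.1, -0.1, -0.2]
grip_width: 0.0104
```

Run:
```python
from h import *
s=monitor.sense();p=s['tool_pos'];r=s['tool_rot'];print(s['clock'],p,s['ft_force'],s['grip_width'])
c=eyes.get_calibration('wrist')
im=eyes.get_image('side')[:,:,::-1].copy();w=eyes.get_image('wrist')[:,:,::-1].copy()
a=cv2.resize(im[120:220,200:300],None,fx=4,fy=4,interpolation=cv2.INTER_CUBIC)
b=cv2.resize(w[50:400,220:440],None,fx=1.7,fy=1.7)
a=cv2.copyMakeBorder(a,0,b.shape[0]-400,0,0,cv2.BORDER_CONSTANT)
cv2.imwrite('pics/s8.png',np.hstack([a,b]))
# plan: tool now is at spatula-mid-ish
print(rel([.495,.0485,p[2]],down(173.2)))
```

```text
8.3667 [ 0.4973  0.1943 -0.0031] [ 0.1453 -0.1358 -0.1513] 0.01039916032009479
(array([ -39.1632, -140.0953,   -1.4115]), array([ 0.0045,  0.0209, -9.3   ]))
```

View pics/s8.png

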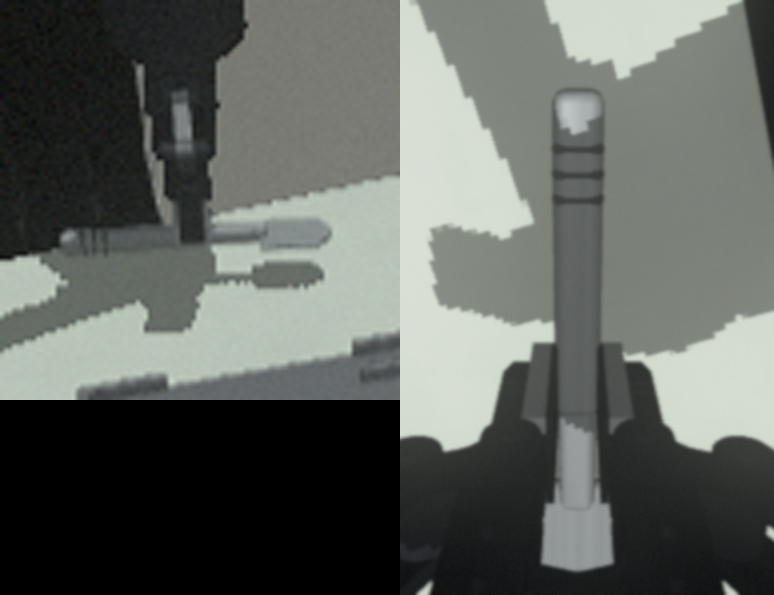

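Call:
jog_arm(
  series=[
    {"tx":-3,"ty":-10,"tz":0,"wx":0,"wy":0,"wz":-1},
    {"tx":-9,"ty":-30,"tz":0,"wx":0,"wy":0,"wz":-2},
    {"tx":-16,"ty":-55,"tz":0,"wx":0,"wy":0,"wz":-4},
    {"tx":-23,"ty":-82,"tz":0,"wx":0,"wy":0,"wz":-6},
    {"tx":-30,"ty":-107,"tz":0,"wx":0,"wy":0,"wz":-8},
    {"tx":-36,"ty":-128,"tz":0,"wx":0,"wy":0,"wz":-9.3},
    {"tx":-39,"ty":-140,"tz":0,"wx":0,"wy":0,"wz":-9.3},
    {"tx":-39,"ty":-140,"tz":0,"wx":0,"wy":0,"wz":-9.3},
    {"tx":-39,"ty":-140,"tz":0,"wx":0,"wy":0,"wz":-9.3},
  ],
)

```text
clock: 9.22
tool_pos: [0.4946, 0.0487, -0.005]
tool_rot: [[-0.993, 0.12, -0.001], [0.12, 0.993, 0.001], [0.001, 0.001, -1.0]]
ft_force: [-0.3, 1.2, 0.2]
grip_width: 0.0103
```

Run:
```python
from h import *
s=monitor.sense();p=s['tool_pos'];r=s['tool_rot'];print(s['clock'],p,s['ft_force'],s['grip_width'])
c=eyes.get_calibration('wrist');np.savez('w9.npz',**c)
w=eyes.get_image('wrist')[:,:,::-1].copy();t=eyes.get_image('top')[:,:,::-1].copy();im=eyes.get_image('side')[:,:,::-1].copy()
cv2.imwrite('pics/w9.png',w);cv2.imwrite('pics/t9.png',t)
cv2.imwrite('pics/s9.png',cv2.resize(im[150:290,200:350],None,fx=4,fy=4))
print(rel([.495,.0485,p[2]],down(173.2)))
```

```text
9.2167 [ 0.4946  0.0487 -0.005 ] [-0.2646  1.1621  0.1729] 0.010327178306313318
(array([-0.4143, -1.19  ,  0.1698]), array([ 0.0262, -0.0168,  0.0574]))
```

View pics/w9.png

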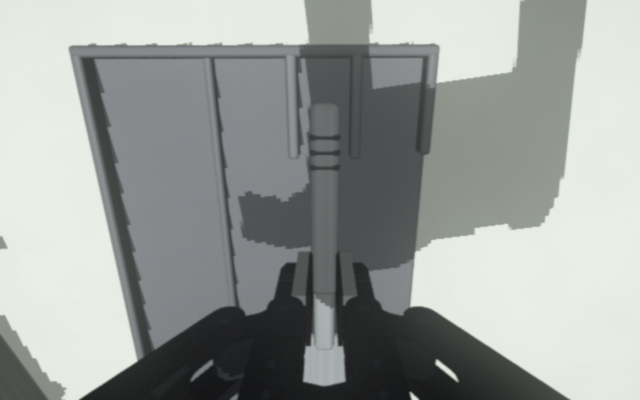

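View pics/s9.png

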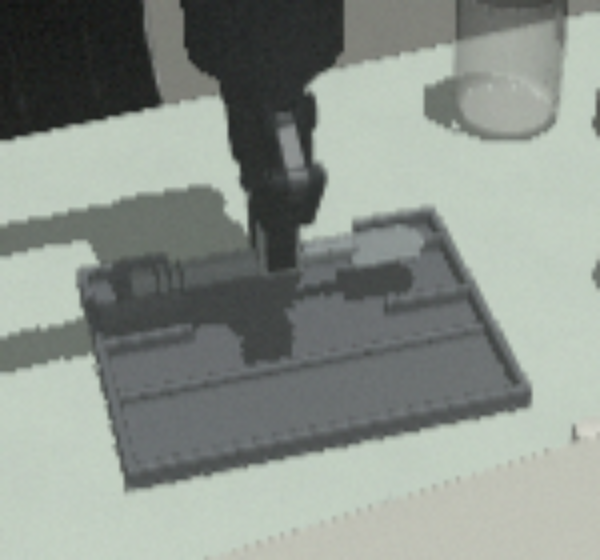

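Run:
```python
from h import *
c=dict(np.load('w9.npz'))
e=plane(c,324,104,.040);a=plane(c,294,157,.013);b=plane(c,355,157,.013);w=plane(c,290,51,.013)
ux=np.array([np.cos(np.radians(-6.8)),np.sin(np.radians(-6.8)),0])
print(e,a,b,w,(e-(a+b)/2)@ux,(w-a)@ux,(e-(a+b)/2)@np.array([-ux[1],ux[0],0]))
```

```text
[0.4214 0.0576 0.04  ] [0.4454 0.0405 0.013 ] [0.4488 0.069  0.013 ] [0.3995 0.0456 0.013 ] -0.025868394026820025 -0.04612714851039599 -0.00019993551511138778
```

Call:
jog_arm(
  series=[
    {"tx":1,"ty":-1,"tz":5,"wx":0,"wy":0,"wz":0},
    {"tx":2,"ty":-1,"tz":11,"wx":0,"wy":0,"wz":0},
    {"tx":2,"ty":-1,"tz":17,"wx":0,"wy":0,"wz":0},
    {"tx":2,"ty":-1,"tz":21,"wx":0,"wy":0,"wz":0},
    {"tx":2,"ty":-1,"tz":23,"wx":0,"wy":0,"wz":0},
    {"tx":2,"ty":-1,"tz":23,"wx":0,"wy":0,"wz":0},
    {"tx":2,"ty":-1,"tz":23,"wx":0,"wy":0,"wz":0},
  ],
)

```text
clock: 9.95
tool_pos: [0.4927, 0.0479, -0.028]
tool_rot: [[-0.993, 0.118, -0.0], [0.118, 0.993, -0.0], [0.0, -0.0, -1.0]]
ft_force: [-0.0, 0.2, -0.5]
grip_width: 0.0102
```

Run:
```python
from h import *
s=monitor.sense();p=s['tool_pos'];r=s['tool_rot'];print(s['clock'],p,s['ft_force'],s['grip_width'])
w=eyes.get_image('wrist')[:,:,::-1].copy();im=eyes.get_image('side')[:,:,::-1].copy()
cv2.imwrite('pics/s10.png',np.hstack([cv2.resize(im[160:260,200:340],None,fx=3,fy=3),cv2.resize(w[50:350,140:520],None,fx=1,fy=1)]))
```

```text
9.95 [ 0.4927  0.0479 -0.028 ] [-0.0192  0.1983 -0.4511] 0.010247697205362557
```

View pics/s10.png

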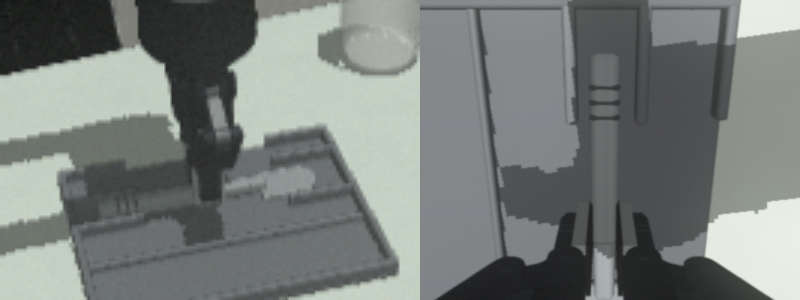

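In the channel and pocket, near the floor. Release and rise.

Call:
jog_arm(
  series=[
    {"tx":0,"ty":0,"tz":1,"wx":0,"wy":0,"wz":0},
    {"tx":0,"ty":0,"tz":1,"wx":0,"wy":0,"wz":0},
    {"tx":0,"ty":0,"tz":1,"wx":0,"wy":0,"wz":0},
    {"tx":0,"ty":0,"tz":1,"wx":0,"wy":0,"wz":0},
    {"tx":0,"ty":0,"tz":-5,"wx":0,"wy":0,"wz":0},
    {"tx":0,"ty":0,"tz":-25,"wx":0,"wy":0,"wz":0},
    {"tx":0,"ty":0,"tz":-60,"wx":0,"wy":0,"wz":0},
    {"tx":0,"ty":0,"tz":-100,"wx":0,"wy":0,"wz":0},
    {"tx":0,"ty":0,"tz":-140,"wx":0,"wy":0,"wz":0},
    {"tx":0,"ty":0,"tz":-180,"wx":0,"wy":0,"wz":0},
    {"tx":0,"ty":0,"tz":-210,"wx":0,"wy":0,"wz":0},
    {"tx":0,"ty":0,"tz":-220,"wx":0,"wy":0,"wz":0},
  ],
  gripper=0.5,
)

```text
clock: 11.05
tool_pos: [0.4955, 0.0478, 0.1996]
tool_rot: [[-0.993, 0.118, 0.012], [0.118, 0.993, -0.0], [-0.012, 0.001, -1.0]]
ft_force: [1.1, -0.3, -0.2]
grip_width: 0.0424
```

Run:
```python
from h import *
s=monitor.sense();p=s['tool_pos'];r=s['tool_rot'];print(s['clock'],p,s['joints'],s['grip_width'])
c=eyes.get_calibration('wrist');np.savez('w11.npz',**c)
w=eyes.get_image('wrist')[:,:,::-1].copy();t=eyes.get_image('top')[:,:,::-1].copy();im=eyes.get_image('side')[:,:,::-1].copy()
cv2.imwrite('pics/w11.png',w);cv2.imwrite('pics/t11.png',t);cv2.imwrite('pics/s11.png',cv2.resize(im[120:290,200:420],None,fx=3.4,fy=3.4,interpolation=cv2.INTER_CUBIC))
```

```text
11.05 [0.4955 0.0478 0.1996] [ -1.0101  -2.3063  85.3946  -0.0058  96.223  -84.2115] 0.04242569897125941
```

View pics/w11.png

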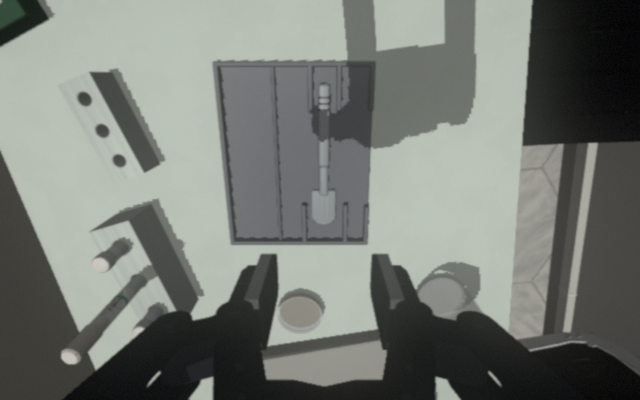

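View pics/s11.png

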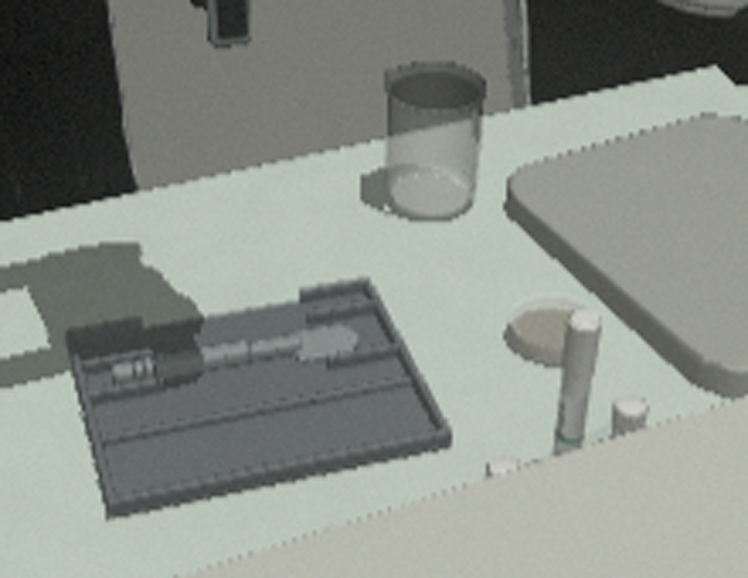

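Run:
```python
from h import *
print(rel([.5955,-.170,.18],down(74)))
c=dict(np.load('w11.npz'))
o,d=ray(c,68,357);o2,d2=ray(eyes.get_calibration('top'),215+621/3.4,130+185/3.4)
t=np.linalg.lstsq(np.stack([d,-d2],1),o2-o,rcond=None)[0];print(o+t[0]*d,o2+t[1]*d2)
im=cv2.imread('pics/w11.png');cv2.imwrite('pics/w11c.png',cv2.resize(im[180:400,40:220],None,fx=2.7,fy=2.7))
```

```text
(array([-127.6621, -204.2032,   12.8029]), array([ 0.0688,  0.0555, 99.2   ]))
[ 0.5971 -0.1687  0.16  ] [ 0.5957 -0.1698  0.16  ]
```

View pics/w11c.png

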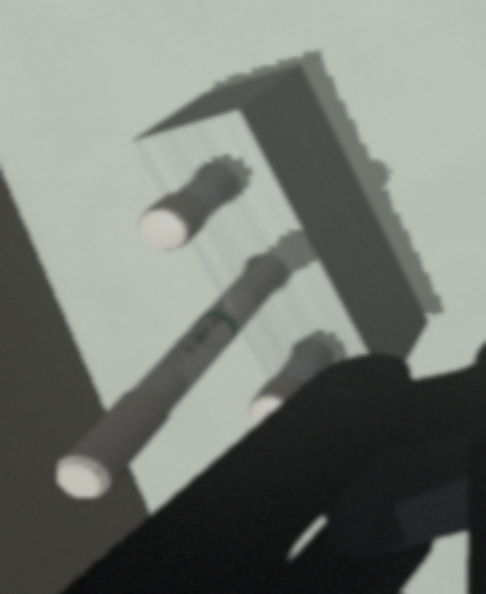

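Block candidates in the top view: the larger one at (385,190), 136 mm long and holding three tubes, and the smaller one at (382,257) with empty holes. The larger one is meant. The tall white tube is in its middle hole, and the enlarged crop confirms this.

Call:
jog_arm(
  series=[
    {"tx":-6,"ty":-10,"tz":0,"wx":0,"wy":0,"wz":5},
    {"tx":-18,"ty":-28,"tz":0,"wx":0,"wy":0,"wz":12},
    {"tx":-31,"ty":-49,"tz":0,"wx":0,"wy":0,"wz":19},
    {"tx":-44,"ty":-70,"tz":0,"wx":0,"wy":0,"wz":26},
    {"tx":-57,"ty":-91,"tz":0,"wx":0,"wy":0,"wz":33},
    {"tx":-70,"ty":-112,"tz":0,"wx":0,"wy":0,"wz":40},
    {"tx":-83,"ty":-133,"tz":0,"wx":0,"wy":0,"wz":47},
    {"tx":-96,"ty":-154,"tz":0,"wx":0,"wy":0,"wz":54},
    {"tx":-108,"ty":-173,"tz":0,"wx":0,"wy":0,"wz":61},
    {"tx":-118,"ty":-189,"tz":0,"wx":0,"wy":0,"wz":68},
    {"tx":-125,"ty":-200,"tz":0,"wx":0,"wy":0,"wz":75},
    {"tx":-128,"ty":-204,"tz":0,"wx":0,"wy":0,"wz":82},
  ],
  gripper=0.6,
)

```text
clock: 12.2
tool_pos: [0.5944, -0.1714, 0.1873]
tool_rot: [[-0.013, 1.0, -0.007], [1.0, 0.013, 0.002], [0.002, -0.007, -1.0]]
ft_force: [-0.9, 0.2, -0.1]
grip_width: 0.0514
```

Call:
jog_arm(
  series=[
    {"tx":0,"ty":0,"tz":5,"wx":0,"wy":0,"wz":6},
    {"tx":0,"ty":0,"tz":10,"wx":0,"wy":0,"wz":12},
    {"tx":0,"ty":0,"tz":13,"wx":0,"wy":0,"wz":17},
    {"tx":0,"ty":0,"tz":13,"wx":0,"wy":0,"wz":17},
    {"tx":0,"ty":0,"tz":13,"wx":0,"wy":0,"wz":17},
  ],
)

```text
clock: 12.62
tool_pos: [0.5943, -0.1693, 0.1759]
tool_rot: [[0.27, 0.963, -0.006], [0.963, -0.27, 0.002], [0.0, -0.006, -1.0]]
ft_force: [0.1, -0.5, -0.2]
grip_width: 0.0515
```

Run:
```python
from h import *
s=monitor.sense();p=s['tool_pos'];r=s['tool_rot'];print(s['clock'],p,s['joints'],s['grip_width'])
print(rel([.596,-.1695,.12],down(74)))
c=eyes.get_calibration('wrist');np.savez('w12.npz',**c)
w=eyes.get_image('wrist')[:,:,::-1].copy();im=eyes.get_image('side')[:,:,::-1].copy()
cv2.imwrite('pics/w12.png',w);cv2.imwrite('pics/s12.png',cv2.resize(im[80:280,280:440],None,fx=3.0,fy=3.0,interpolation=cv2.INTER_CUBIC))
print(proj(c,[.596,-.1695,.16]),proj(c,[.594,-.1694,.05]))
```

```text
12.6167 [ 0.5943 -0.1693  0.1759] [-21.1557  14.1928  70.0665  -0.004   96.0797  -5.4868] 0.051457122133475384
(array([ 0.2555,  2.0561, 55.8882]), array([-0.338 , -0.0275,  0.3307]))
[325.388  223.9286] [323.2784 176.9632]
```

View pics/w12.png

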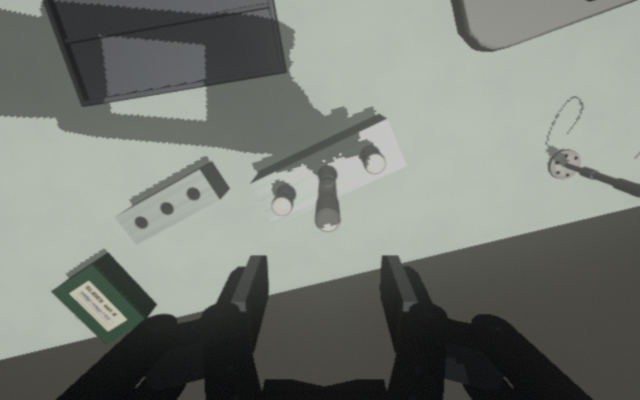

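View pics/s12.png

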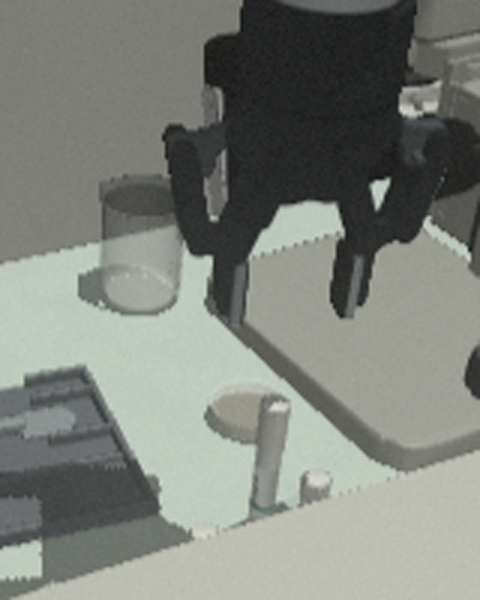

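Run:
```python
from h import *
s=monitor.sense();p=s['tool_pos'];r=s['tool_rot']
f=lambda q:((proj('side',q)-[280,80])*3)
print('swabtop',f([.5955,-.1698,.16]))
for d in (.03,.04,.05):
  print(d,[f(p+sg*.0257*r[:,1]-d*r[:,2]) for sg in(-1,1)], f(p-d*r[:,2]+.011*r[:,0]))
```

```text
swabtop [278.1407 400.9362]
0.03 [array([238.5911, 331.0817]), array([334.955 , 323.9546])] [281.1953 315.6574]
0.04 [array([240.3448, 314.8618]), array([337.5528, 307.8516])] [283.2952 299.6019]
0.05 [array([242.1305, 298.3451]), array([340.1975, 291.4573])] [285.4329 283.2583]
```

Call:
jog_arm(
  series=[
    {"tx":0,"ty":2,"tz":15,"wx":0,"wy":0,"wz":0},
    {"tx":0,"ty":3,"tz":38,"wx":0,"wy":0,"wz":0},
    {"tx":0,"ty":3,"tz":60,"wx":0,"wy":0,"wz":0},
    {"tx":0,"ty":3,"tz":78,"wx":0,"wy":0,"wz":0},
    {"tx":0,"ty":3,"tz":89,"wx":0,"wy":0,"wz":0},
    {"tx":0,"ty":3,"tz":92,"wx":0,"wy":0,"wz":0},
    {"tx":0,"ty":3,"tz":92,"wx":0,"wy":0,"wz":0},
  ],
)

```text
clock: 13.3
tool_pos: [0.598, -0.1704, 0.0864]
tool_rot: [[0.272, 0.962, -0.002], [0.962, -0.272, 0.001], [0.0, -0.002, -1.0]]
ft_force: [-0.1, -0.6, 1.2]
grip_width: 0.051
```

Run:
```python
from h import *
s=monitor.sense();p=s['tool_pos'];r=s['tool_rot'];print(s['clock'],p,s['ft_force'],s['grip_width'])
w=eyes.get_image('wrist')[:,:,::-1].copy();im=eyes.get_image('side')[:,:,::-1].copy()
a=cv2.resize(im[120:280,300:430],None,fx=3.0,fy=3.0,interpolation=cv2.INTER_CUBIC)
b=cv2.resize(w[120:400,190:460],None,fx=1.5,fy=1.5)[:480]
b=cv2.copyMakeBorder(b,0,480-b.shape[0],0,0,cv2.BORDER_CONSTANT)
cv2.imwrite('pics/s13.png',np.hstack([a,b]))
```

```text
13.3 [ 0.598  -0.1704  0.0864] [-0.0651 -0.6297  1.1914] 0.050979078353934296
```

View pics/s13.png

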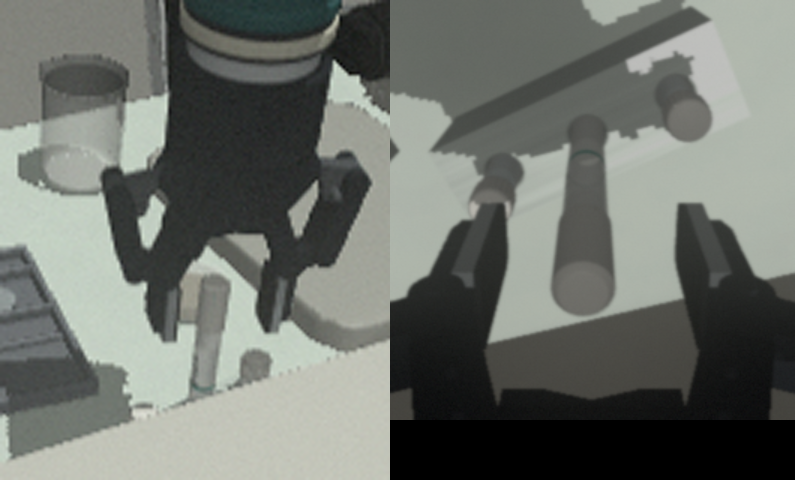

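Call:
jog_arm(
  series=[
    {"tx":1.5,"ty":-1,"tz":3,"wx":0,"wy":0,"wz":0},
    {"tx":3,"ty":-2,"tz":5,"wx":0,"wy":0,"wz":0},
    {"tx":3,"ty":-2,"tz":6,"wx":0,"wy":0,"wz":0},
    {"tx":3,"ty":-2,"tz":6,"wx":0,"wy":0,"wz":0},
  ],
)

```text
clock: 13.73
tool_pos: [0.5974, -0.1671, 0.0814]
tool_rot: [[0.272, 0.962, 0.0], [0.962, -0.272, -0.0], [-0.0, 0.0, -1.0]]
ft_force: [-0.8, -1.0, -0.9]
grip_width: 0.0514
```

Call:
jog_arm(
  series=[
    {"tx":0,"ty":0,"tz":0,"wx":0,"wy":0,"wz":0},
    {"tx":0,"ty":0,"tz":0,"wx":0,"wy":0,"wz":0},
    {"tx":0,"ty":0,"tz":0,"wx":0,"wy":0,"wz":0},
    {"tx":0,"ty":0,"tz":0,"wx":0,"wy":0,"wz":0},
    {"tx":0,"ty":0,"tz":0,"wx":0,"wy":0,"wz":0},
    {"tx":0,"ty":0,"tz":0,"wx":0,"wy":0,"wz":0},
  ],
  gripper=0,
  newtons=45,
)

```text
clock: 14.23
tool_pos: [0.5976, -0.1673, 0.0816]
tool_rot: [[0.272, 0.962, 0.0], [0.962, -0.272, -0.0], [-0.0, 0.0, -1.0]]
ft_force: [0.5, -0.0, 1.3]
grip_width: 0.0151
```

Run:
```python
from h import *
s=monitor.sense();p=s['tool_pos'];r=s['tool_rot'];print(s['clock'],p,s['ft_force'],s['torque'],s['grip_width'])
w=eyes.get_image('wrist')[:,:,::-1].copy();im=eyes.get_image('side')[:,:,::-1].copy()
a=cv2.resize(im[120:280,300:430],None,fx=3.0,fy=3.0,interpolation=cv2.INTER_CUBIC)
b=cv2.resize(w[120:400,190:460],None,fx=1.5,fy=1.5)[:480]
b=cv2.copyMakeBorder(b,0,480-b.shape[0],0,0,cv2.BORDER_CONSTANT)
cv2.imwrite('pics/s14.png',np.hstack([a,b]))
```

```text
14.2333 [ 0.5976 -0.1673  0.0816] [ 0.5081 -0.0132  1.3223] [0.0379 0.1016 0.0443] 0.015085853328550603
```

View pics/s14.png

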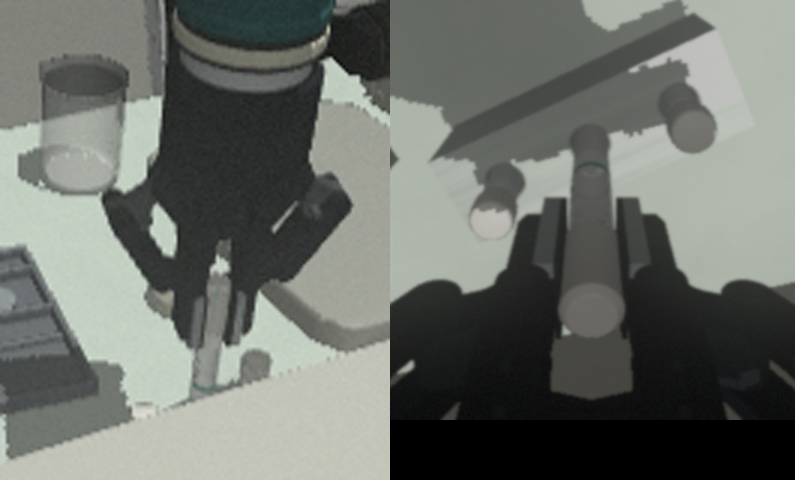

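Call:
jog_arm(
  series=[
    {"tx":0,"ty":0,"tz":-4,"wx":0,"wy":0,"wz":0},
    {"tx":0,"ty":0,"tz":-12,"wx":0,"wy":0,"wz":0},
    {"tx":0,"ty":0,"tz":-25,"wx":0,"wy":0,"wz":0},
    {"tx":0,"ty":0,"tz":-40,"wx":0,"wy":0,"wz":0},
    {"tx":0,"ty":0,"tz":-55,"wx":0,"wy":0,"wz":0},
    {"tx":0,"ty":0,"tz":-70,"wx":0,"wy":0,"wz":0},
    {"tx":0,"ty":0,"tz":-85,"wx":0,"wy":0,"wz":0},
    {"tx":0,"ty":0,"tz":-100,"wx":0,"wy":0,"wz":0},
    {"tx":0,"ty":0,"tz":-115,"wx":0,"wy":0,"wz":0},
    {"tx":0,"ty":0,"tz":-128,"wx":0,"wy":0,"wz":0},
    {"tx":0,"ty":0,"tz":-138,"wx":0,"wy":0,"wz":0},
    {"tx":0,"ty":0,"tz":-140,"wx":0,"wy":0,"wz":0},
  ],
)

```text
clock: 15.33
tool_pos: [0.5985, -0.1676, 0.2253]
tool_rot: [[0.272, 0.962, 0.006], [0.962, -0.272, -0.002], [-0.001, 0.006, -1.0]]
ft_force: [-0.4, 0.4, -0.6]
grip_width: 0.0147
```

Run:
```python
from h import *
s=monitor.sense();p=s['tool_pos'];r=s['tool_rot'];print(s['clock'],p,s['joints'],s['ft_force'],s['grip_width'])
w=eyes.get_image('wrist')[:,:,::-1].copy();im=eyes.get_image('side')[:,:,::-1].copy()
a=cv2.resize(im[40:280,300:430],None,fx=2.3,fy=2.0,interpolation=cv2.INTER_CUBIC)
b=w[:, 100:560]
b=cv2.copyMakeBorder(b,0,480-b.shape[0],0,0,cv2.BORDER_CONSTANT)
cv2.imwrite('pics/s15.png',np.hstack([a,b]))
# desired: mid over well, tilt 45 outward in radial plane
R0=down(74);Rt=R0@R.from_rotvec([-45,0,0],degrees=True).as_matrix()
z=Rt[:,2];print('z',z)
mid=np.array([.495,-.031,.17])
# swab mid relative to reported TCP along tool z: at grasp TCP z .0816, mid z ~.0825
print(rel(mid+0*z,Rt))
```

```text
15.3333 [ 0.5985 -0.1676  0.2253] [-20.8677  13.7864  65.0025  -0.004  100.8705  -5.0726] [-0.3651  0.3504 -0.5906] 0.014675543809428513
z [ 0.6797 -0.1949 -0.7071]
(array([ 103.2146, -136.1373,   52.2351]), array([-44.8812,  -0.0668,   0.197 ]))
```

View pics/s15.png

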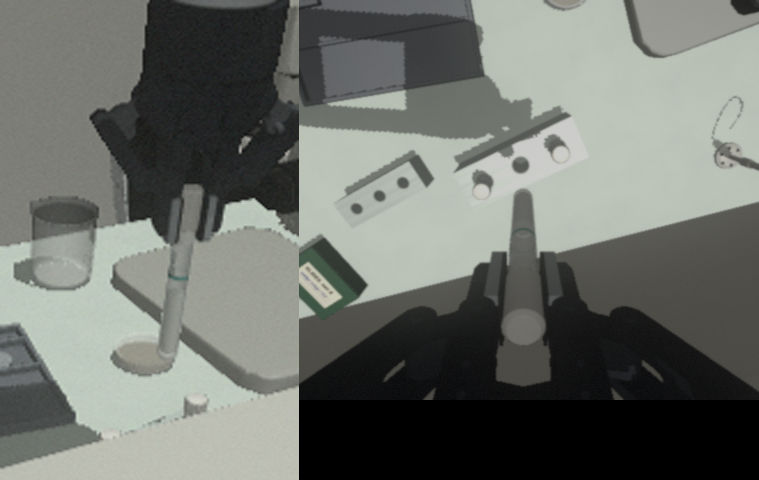

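Call:
jog_arm(
  series=[
    {"tx":4,"ty":-5,"tz":2,"wx":-2,"wy":0,"wz":0},
    {"tx":13,"ty":-17,"tz":6,"wx":-5,"wy":0,"wz":0},
    {"tx":24,"ty":-32,"tz":12,"wx":-9,"wy":0,"wz":0},
    {"tx":36,"ty":-47,"tz":18,"wx":-14,"wy":0,"wz":0},
    {"tx":48,"ty":-63,"tz":24,"wx":-19,"wy":0,"wz":0},
    {"tx":60,"ty":-79,"tz":30,"wx":-24,"wy":0,"wz":0},
    {"tx":72,"ty":-95,"tz":36,"wx":-29,"wy":0,"wz":0},
    {"tx":83,"ty":-109,"tz":42,"wx":-34,"wy":0,"wz":0},
    {"tx":92,"ty":-121,"tz":46,"wx":-39,"wy":0,"wz":0},
    {"tx":99,"ty":-130,"tz":50,"wx":-43,"wy":0,"wz":0},
    {"tx":103,"ty":-136,"tz":52,"wx":-45,"wy":0,"wz":0},
    {"tx":103,"ty":-136,"tz":52,"wx":-45,"wy":0,"wz":0},
  ],
)

```text
clock: 16.43
tool_pos: [0.4907, -0.0294, 0.1635]
tool_rot: [[0.27, 0.686, 0.676], [0.963, -0.191, -0.19], [-0.001, 0.702, -0.712]]
ft_force: [0.1, 0.2, -1.1]
grip_width: 0.0153
```

Call:
jog_arm(
  series=[
    {"tx":0,"ty":0,"tz":0,"wx":0,"wy":0,"wz":0},
    {"tx":0,"ty":0,"tz":0,"wx":0,"wy":0,"wz":0},
    {"tx":0,"ty":0,"tz":0,"wx":0,"wy":0,"wz":0},
    {"tx":0,"ty":0,"tz":0,"wx":0,"wy":0,"wz":0},
    {"tx":0,"ty":0,"tz":0,"wx":0,"wy":0,"wz":0},
    {"tx":0,"ty":0,"tz":0,"wx":0,"wy":0,"wz":0},
  ],
)

```text
clock: 16.93
tool_pos: [0.495, -0.0316, 0.1696]
tool_rot: [[0.273, 0.68, 0.68], [0.962, -0.193, -0.193], [-0.0, 0.707, -0.707]]
ft_force: [0.3, 0.3, -0.8]
grip_width: 0.0147
```

Run:
```python
from h import *
s=monitor.sense();p=s['tool_pos'];r=s['tool_rot'];print(s['clock'],p,r[:,2],s['joints'],s['qd'],s['ft_force'],s['grip_width'])
im=eyes.get_image('side')[:,:,::-1].copy();t=eyes.get_image('top')[:,:,::-1].copy();w=eyes.get_image('wrist')[:,:,::-1].copy()
cv2.imwrite('pics/s16.png',cv2.resize(im[80:290,190:430],None,fx=3,fy=2.8,interpolation=cv2.INTER_CUBIC))
cv2.imwrite('pics/t16.png',cv2.resize(t[120:300,215:445],None,fx=3.4,fy=3.2,interpolation=cv2.INTER_CUBIC))
cv2.imwrite('pics/w16.png',w)
```

```text
16.9333 [ 0.495  -0.0316  0.1696] [ 0.6801 -0.1932 -0.7072] [ -4.2343 -34.6244 124.156  -11.2973  46.6328  16.0743] [ 0.2731 -0.3267  0.516  -0.062  -0.0813  0.0846] [ 0.3104  0.2613 -0.8126] 0.014704089059698389
```

View pics/s16.png

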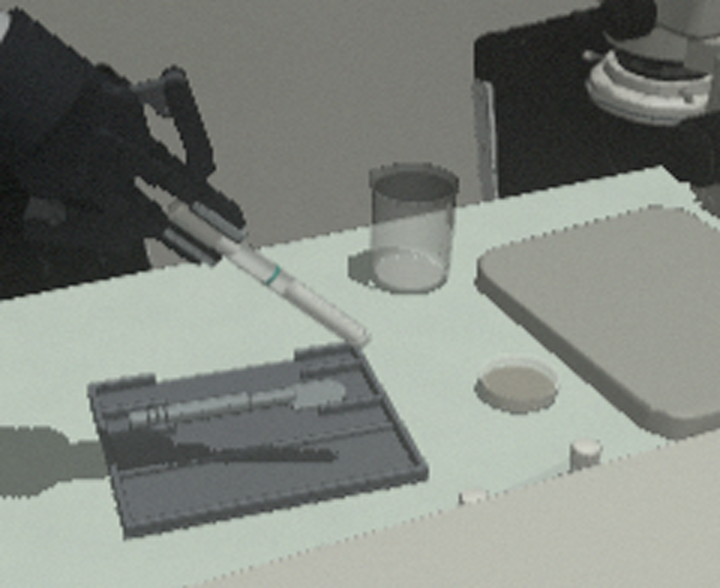

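View pics/t16.png

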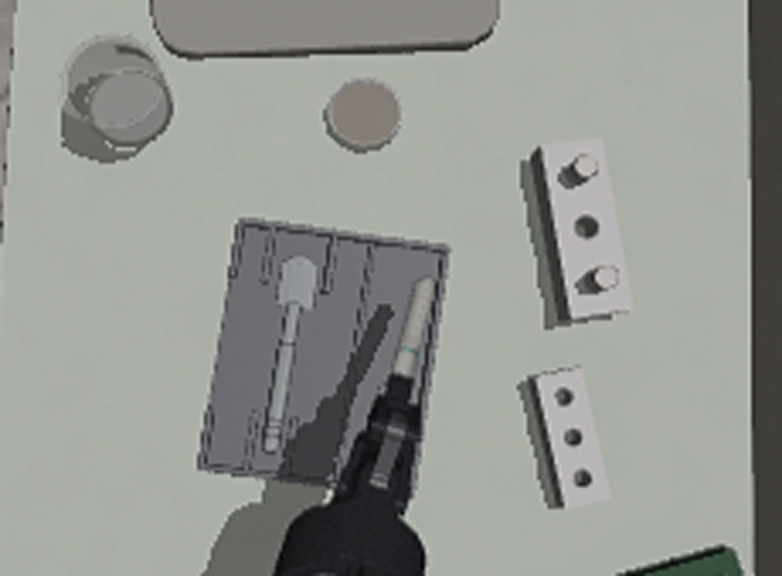

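Run:
```python
from h import *
S=lambda u,v:(190+u/3,80+v/2.8)
T=lambda u,v:(215+u/3.4,120+v/3.2)
f=two('top',T(426,279),'side',S(363,341));g=two('top',T(408,352),'side',S(275,272));print(f,g)
d=g[0]-f[0];d/=np.linalg.norm(d);print('tilt',np.degrees(np.arccos(d[2])));m=f[0]+.0775*d;print('mid',m)
th=np.radians(-6.8);ux=np.array([np.cos(th),np.sin(th)]);uy=np.array([-ux[1],ux[0]]);w=np.array([.4855,-.031])
print('in well',(m[:2]-w)@ux,(m[:2]-w)@uy)
# spatula in tray from top view
L=lambda u,v,z:plane('top',*T(u,v),z)
t=L(299,257,.006);e=L(271,451,.016);q=e+(t-e)/np.linalg.norm(t-e)*.075;s=np.array([.495,.0485]);print('spat',np.linalg.norm(t-e),(q[:2]-s)@ux,(q[:2]-s)@uy,(t[:2]-s)@ux,(t[:2]-s)@uy)
```

```text
(array([ 0.5447, -0.0482,  0.1169]), np.float64(0.0030438521038673545)) (array([ 0.4926, -0.0336,  0.175 ]), np.float64(0.000335438416212421))
tilt 42.96241615524601
mid [ 0.4939 -0.034   0.1736]
in well 0.00865625864081708 -0.0019823834949901508
spat 0.1537989238439186 -0.002316537370499265 -0.0025361816737935056 0.07630683253486129 -0.0013589725541912666
```

All checks are within limits, so I am handing in.

```bash
python3 -c "
from plant import ctrl,monitor
print(ctrl.sign_off());print(monitor.sense()['clock'])"
```

```text
the job is handed in; nothing more can be done
None
the job is handed in; nothing more can be done
```

The spatula is lying released in its tray compartment. The gripper is holding the swab tube still and tilted over the empty well. I handed the job in about 17 s into the 48 s limit; sign-off gives no verdict.

**Last checks, from the top and side cameras:**

| Item | Measured | Allowed |
|---|---|---|
| Spatula middle, from the slot point | about -2 mm along, -3 mm across | 20 mm along, 12 mm across |
| Spatula tip, along the slot | about +76 mm | above 50 mm |
| Swab tube tilt | about 43° (tool commanded to 45°) | 30 to 60° |
| Swab tube middle, from the well centre | about 9 mm along, -2 mm across | 90 mm along, 45 mm across |
| Swab tube foot height | about 0.117 m | above 0.04 m |

- **Spatula height:** I did not measure it; the pictures show it lying flat on the tray floor with nothing touching it.
- **Bystanders:** both short tubes stand in the block, and the dish and beaker look unmoved.

**What disagreed:**
- **Fingertips:** they turned out to be about 30–35 mm behind the reported TCP. My first two tries closed over the spatula and then on its top edge, both without moving it. I then went lower, to a reported height of about -0.033 m, and used that offset for the swab tube too.
- **Cameras:** the wrist and top views differed by 3 to 4 mm, so I used values between them.
- **Grip width:** it read 10.4 mm on the 12 mm bar and 15 mm on the 16 mm cap.

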